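# Rock test of a bowed heating-block face with a straightedge

## Robot

A 7-joint arm with a two-finger parallel gripper is mounted at the origin on a cart in front of the work surface, level with it; the furniture and walls round the work are solid. World frame = base frame: x ahead of the robot, y to its left, z up, the work surface at z = 0. Lengths are in m, angles in rad, forces in N, time in s.
With the tool pointing down it reaches from about 0.4 to 0.875 m from the base axis. Payload 19.3 kg.
Tool frame: the origin (TCP) lies at the very end of the fingers, on their centre line; the grasp point (between the pads) lies bot.tcp_to_grasp behind it (bot.tcp_to_grasp is the distance from the TCP to the grasp point, in m); z points along the fingers, y is the direction in which the jaws open and shut (so a half turn about z gives the same grasp; the last joint's range is limited). The gripper opens to 85 mm and grips with 20 to 120 N. Pads are 22 mm wide; open, the fingers measure 114 mm over their backs; the gripper's body (76 mm by 85 mm) begins 54 mm behind the grasp point. The pads swing forward as they close: fully open they stand 13 mm farther back than shut.
Start: joints at [1.208, 0.521, -0.036, 1.599, 0.021, 1.021, -0.113], TCP at [0.18, -0.598, 0.193] pointing down, gripper open.
Joint ranges: [-2.91, 2.91], [-0.3, 2.13], [-1.5, 1.42], [0.17, 2.43], [-1.26, 4.41], [0.16, 1.93], [-2.52, 2.52]. Speed limits (rad/s): [1.89, 1.89, 2.39, 2.39, 3.01, 3.01, 3.01].

## Interface

Orientations are given as [roll, pitch, yaw] about the fixed x, y, z axes, in that order (R = Rz(yaw) Ry(pitch) Rx(roll)).
In Python, from workcell import bot gives the robot as it stands.
- The arm moves only by the tool servo_tool, never from a script. Its argument "targets" is a list of rows, each a list of 2 entries, a list of its own where there are three numbers: the shift along the tool's x, y, z in units of 0.05 m (1.0 is 0.05 m), then the turn about the tool's z in units of 5 degrees (1.0 is 5 degrees). A call has 1 to 12 rows; each row shifts and turns the commanded pose from where the row before left it, along the tool's axes as they then stand; what a row does not reach is not made up. A row lasts 1/8 s, in which the tool goes at most 62.5 mm and 10.7 degrees, less where a joint would pass 70% of its speed; a pose out of reach is approached as far as the arm can. A call with a number of a shift or a turn outside -1 to 1 is refused whole. A call with a gripper value outside its range is refused whole. "gripper" is the opening, from -1 (shut) to 1 (fully open), so that 0 is half open, set as the call begins (left out, the last holds). The fingers move at their own pace and stop on an object; "newtons" is the grip in N (left out, the last holds). Time passes only in rows, so rows that do not move let the fingers close. It gives the time, the measured TCP pose, the force and the opening at its end, in the units of the state.
- bot.observe(): the state, without advancing time (a new reading comes with each control period).
- bot.grab_frame(name): name is "side" or "top" or "wrist"; returns the picture (400x640x3 uint8, blue, green, red); there is no depth.
- bot.get_calibration(name): a dict with "fx", "fy", "cx", "cy" (pixels), "pose" (4x4, takes a point from camera to world coordinates). Camera axes: x right, y up, looking along -z (the intrinsics and any distortion apply to the point x, -y, -z); pixel columns grow to the right and rows downward; lengths in m; the calibration is good to about 2 mm. A picture is of the moment at which its call begins: read the wrist's pose just before it. get_calibration takes no time and is no camera call; for the wrist camera it gives the pose at the moment of the call.
- bot.job_done(): hands the job in, once; it reports no verdict.
The state is a dict: "clock": time; "qpos": joint angles; "qd": joint speeds; "joint_efforts": joint torques, N m; "position": TCP position; "tool_rot": TCP orientation; "force": force on the tool from outside, world axes, zero at the start; "moment": the same for the moment, N m; "grip_width": finger opening in m.
Only numpy, scipy, OpenCV 4.12 (cv2) and the standard library are available. Lean on these libraries where they do the work, as an engineer would, in place of code of your own. Each camera call takes 0.05 s, during which the arm holds its last target.

## Task

The aluminium face of the heating block looks bowed. Take the straightedge out of its sloping rest, set it down gently (do not let it drop) on its narrow edge along the long way of the face, across the middle of the hump, and let go; then press its orange end down as far as it rocks, and after that its blue end in the same way. When it has rocked both ways, push the verdict lever fully over to the red side, leaving the straightedge lying centred on the face and the timer, marker and pipette where they are.

Things in the scene. Friction and masses are not known exactly. Their poses are not given: they have to be found in the camera images.
- straightedge: Loose steel-grey bar, 190 (x) x 20 (y) x 32 (z), about 0.2 kg; origin in the middle of its 190 x 20 underside (the working edge), z out of its top. Orange band at the -x end, blue at +x. It starts in the rest, x rising 30 degrees away from the robot, blue end high. Pinch it across its 20 mm width at the middle, tool tilted along its z, and pull it out along its z.
- orange_end (a point): Point on the top face of the straightedge, in the middle of the orange band, 80 from the middle and 15 from the end (body x = -80, z = 32).
- blue_end (a point): Point on the top face of the straightedge, in the middle of the blue band, 80 from the middle and 15 from the end (body x = +80, z = 32).
- rest: Fixed white plastic sloping rest, foot 190 x 60; origin in the middle of the foot on the bench, +x towards its high end. Cradle floor rises at 30 degrees, its middle 78 above the origin. Cheeks 14 above the floor near both ends (|x| 59 to 81 along the slope) and a 12 high stop at the low end hold the bar; at the middle the bar's sides are free over all 32 mm.
- heat_block: Fixed block, grey base 204 (x) x 140 (y), origin on the bench under its middle. On top an aluminium face 181 (x) x 120 (y), bowed along x: level and 50 high for |x| < 22, then falling at 0.12 rad on both sides to 42 high at |x| = 90. The straightedge belongs along x, either way round, centred.
- face_centre (a point): Highest, middle point of the bowed face, 50 above the bench. The bar, let go within 20 of it, lies level with its top 82 above the bench; an end pressed at its band (1 to 2 N) goes down by 7, the bar then lies firmly on that sloping side at 0.12 rad; let go, it rocks back by itself.
- verdict_base: Fixed grey block 70 (x) x 50 (y) x 25 with a black toggle lever on it; origin on the bench under its middle; a red tag lies flat on its +x side, a green one on its -x side.
- verdict (a joint): Toggle lever angle: 0 = leaning 0.5 rad to the green side (block's -x), 1.0 = fully over, leaning 0.5 rad to the red side (block's +x). It turns about the block's y axis and stays where it is left.
- verdict_tip (a point): Centre of the black ball (26 across) at the end of the 80 long toggle lever; it stands 92 to 102 above the bench and travels about 77 along the block x from end to end; about 1 N moves it.
- timer: Loose white kitchen-type timer 66 x 66 x 19, a bystander; origin under its middle.
- marker: Loose blue and white marker pen 135 long, 14 thick, a bystander; origin under its middle.
- pipette: Loose white and grey pipette lying flat, 242 x 58 x 30, a bystander; origin under its middle.
There are look-alikes about, which are no part of the job. What is shaped like the verdict_base but brown is not meant.

How it is judged:
By the outcome, as a careful person would: the job done as asked, in the order asked, and still so for the second after the job is handed in, with the robot touching nothing.
It also fails if it takes over 61 s, if anything falls off the work surface, if the arm or the gripper's body presses on something with over 40 N, if the wrist force passes 120 N, or if a joint passes its speed limit or range.

## Working session

There is one attempt and no reset: what is moved stays moved. The work goes in short steps, Python scripts to look and compute and a tool call to move; the robot and the scene stay as the last step left them, time stands still between calls to the robot, and variables do not carry over. Pictures are saved under pics/ and viewed, and the job is handed in when it is done.

Besides the shell and the picture viewer there is one more tool, called as name(argument=value, ...) on one line, values as JSON. servo_tool: Moves the arm, as the interface text tells. Its arguments: {"type":"object","properties":{"targets":{"type":"array","items":{"type":"array"}},"gripper":{"type":"number"},"newtons":{"type":"number"}},"required":["targets"]}

```bash
ls; mkdir -p pics
python3 - <<'E'
from workcell import bot
import cv2
s=bot.observe()
print(s, bot.tcp_to_grasp)
for n in ["side","top","wrist"]:
    c=bot.get_calibration(n); print(n,c)
    cv2.imwrite(f"pics/{n}0.png",bot.grab_frame(n))
E
```

```text
pics
{'clock': 0.0, 'qpos': array([ 1.20778083,  0.52203583, -0.03632851,  1.59998721,  0.02116417,
        1.021106  , -0.11281931]), 'qd': array([ 0.00061427, -0.00063523,  0.00088486, -0.00146499, -0.00065002,
       -0.00055443,  0.00140041]), 'joint_efforts': array([ 1.24469418e-03, -9.27111840e+01,  1.98008761e+00, -3.69933128e+01,
        1.76617474e-02,  8.30262434e-03, -3.37183815e-05]), 'position': array([ 0.18026964, -0.59804291,  0.19281959]), 'tool_rot': array([-3.14044072e+00,  5.12387528e-05,  2.92768104e-01]), 'force': array([ 0.01887541, -0.47087902, -0.73569157]), 'moment': array([-0.00581854, -0.02265358, -0.00629282]), 'grip_width': 0.08531791705625533} 0.0187
side {'fx': 402.6358859793614, 'fy': 402.6358859793614, 'cx': 318.6591727956845, 'cy': 202.35174851339005, 'pose': array([[ 0.99993603,  0.00545451, -0.00990919,  0.52325556],
       [-0.0109683 ,  0.68164942, -0.73159673, -0.61252139],
       [ 0.00276409,  0.73165861,  0.68166564,  0.76058612],
       [ 0.        ,  0.        ,  0.        ,  1.        ]])}
top {'fx': 480.6445685769025, 'fy': 480.6445685769025, 'cx': 317.8520544191335, 'cy': 202.46326551628528, 'pose': array([[ 0.02818161,  0.99768156, -0.06194594,  0.43022864],
       [-0.99959292,  0.02785143, -0.00618731,  0.10241443],
       [-0.00444768,  0.06209509,  0.99806033,  1.46627335],
       [ 0.        ,  0.        ,  0.        ,  1.        ]])}
wrist {'fx': 284.0084002429292, 'fy': 284.0084002429292, 'cx': 316.4203804640866, 'cy': 198.79638833873784, 'pose': array([[ 0.2882835 ,  0.91544532,  0.28080687,  0.25117787],
       [-0.95754456,  0.27592087,  0.08352298, -0.57620356],
       [-0.00101976, -0.29296338,  0.95612312,  0.37486176],
       [ 0.        ,  0.        ,  0.        ,  1.        ]])}
```

View pics/side0.png

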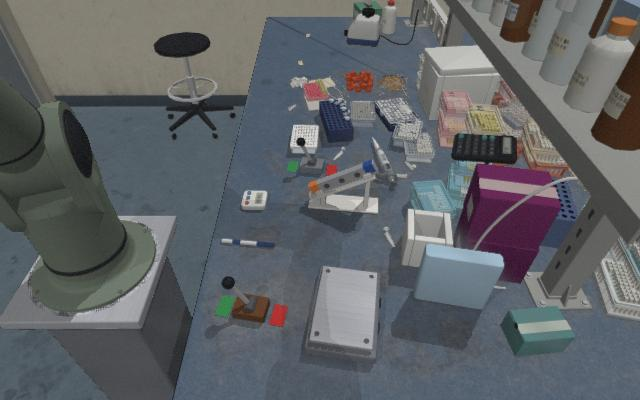

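View pics/top0.png

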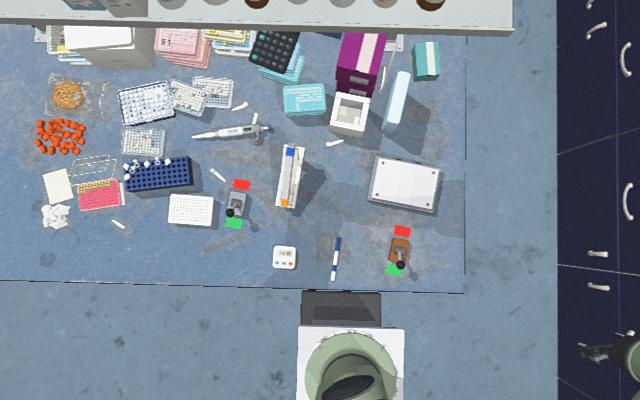

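```bash
cat > h.py <<'E'
import numpy as np, cv2, json
from workcell import bot
from scipy.spatial.transform import Rotation as R
def ray(c,u,v):
    d=np.array([(u-c['cx'])/c['fx'],-(v-c['cy'])/c['fy'],-1.0])
    P=np.array(c['pose']); return P[:3,3],P[:3,:3]@d
def onz(c,u,v,z):
    o,d=ray(c,u,v); return o+d*(z-o[2])/d[2]
def tri(c1,p1,c2,p2):
    o1,d1=ray(c1,*p1);o2,d2=ray(c2,*p2)
    A=np.stack([d1,-d2],1);t=np.linalg.lstsq(A,o2-o1,rcond=None)[0]
    a=o1+d1*t[0];b=o2+d2*t[1]; return (a+b)/2,np.linalg.norm(a-b)
def proj(c,p):
    P=np.array(c['pose']);q=P[:3,:3].T@(np.asarray(p)-P[:3,3])
    return np.array([c['cx']+c['fx']*q[0]/-q[2],c['cy']-c['fy']*q[1]/-q[2]])
E
python3 - <<'E'
import cv2
t=cv2.imread('pics/top0.png');s=cv2.imread('pics/side0.png')
cv2.imwrite('pics/tc.png',cv2.resize(t[130:280,200:450],None,fx=3.2,fy=3.2,interpolation=cv2.INTER_CUBIC))
cv2.imwrite('pics/sc.png',cv2.resize(s[130:360,215:400],None,fx=2.6,fy=2.6,interpolation=cv2.INTER_CUBIC))
E
```

```text
(no output)
```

View pics/tc.png

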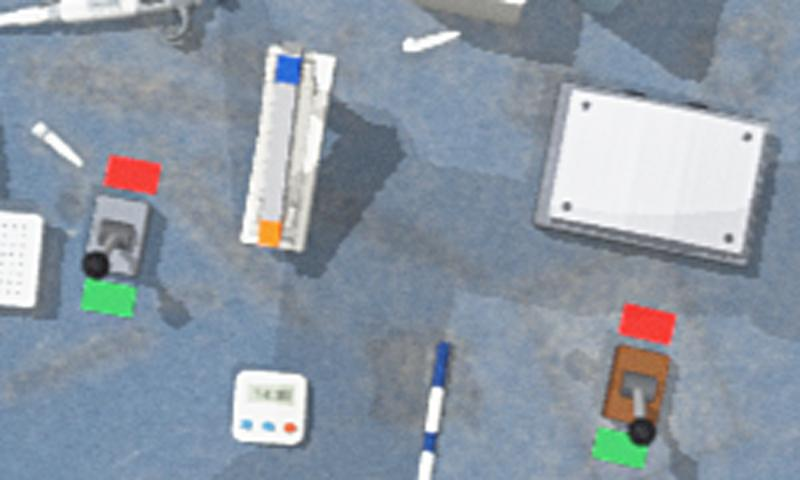

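View pics/sc.png

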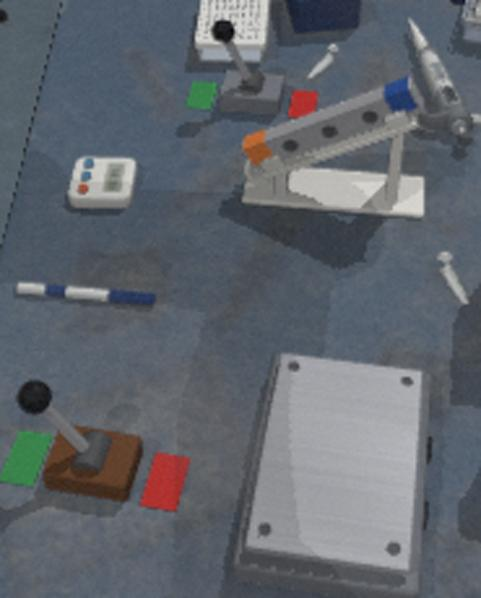

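```bash
cat > m.py <<'E'
from h import *
t=cv2.imread('pics/top0.png');s=cv2.imread('pics/side0.png')
ct=bot.get_calibration('top');cs=bot.get_calibration('side')
def blobs(im,roi,lo,hi,minA=15):
    x0,y0,x1,y1=roi;h=cv2.cvtColor(im[y0:y1,x0:x1],cv2.COLOR_BGR2HSV)
    m=cv2.inRange(h,lo,hi);n,l,st,ce=cv2.connectedComponentsWithStats(m)
    out=[]
    for i in range(1,n):
        if st[i,4]>=minA:
            cnt=cv2.findContours((l==i).astype(np.uint8),0,1)[0][0]
            r=cv2.minAreaRect(cnt)
            out.append((ce[i]+[x0,y0],st[i,4],np.round(cv2.boxPoints(r)+[x0,y0],1).tolist()))
    return out
O=((5,150,150),(18,255,255));B=((105,150,120),(125,255,255))
Rd=((0,180,150),(4,255,255));G=((55,130,100),(75,255,255))
for nm,im,c,roi in (('top',t,ct,(265,135,310,215)),('side',s,cs,(300,150,390,210))):
    for k,v in (('O',O),('B',B)):
        for b in blobs(im,roi,*v): print(nm,k,b)
for k,v in (('R',Rd),('G',G)):
    for b in blobs(t,(215,170,260,235),*v): print('tag',k,b,onz(ct,*b[0],0.001))
    for b in blobs(s,(280,150,345,185),*v): print('stag',k,b[0],onz(cs,*b[0],0.001))
for b in blobs(t,(360,145,450,220),(0,0,222),(180,40,255),500): print('face',b,[onz(ct,*p,0.043).round(4) for p in b[2]],onz(ct,*b[0],0.046))
for b in blobs(t,(220,195,250,225),(0,0,0),(180,255,60),5): print('ball',b)
for b in blobs(s,(290,130,315,155),(0,0,0),(180,255,60),5): print('sball',b)
E
python3 m.py
```

```text
top O (array([283.89795918, 202.30612245]), np.int32(49), [[281.0, 199.0], [287.0, 199.0], [287.0, 206.0], [281.0, 206.0]])
top B (array([289.98076923, 151.25      ]), np.int32(52), [[287.0, 148.0], [293.0, 148.0], [293.0, 155.0], [287.0, 155.0]])
side O (array([312.29411765, 183.23529412]), np.int32(34), [[307.9, 182.7], [316.0, 180.0], [317.3, 183.9], [309.2, 186.6]])
side B (array([367.16216216, 163.18918919]), np.int32(37), [[361.9, 162.7], [370.9, 159.7], [372.2, 163.6], [363.2, 166.6]])
tag R (array([241.11278195, 184.15789474]), np.int32(133), [[232.9, 187.4], [234.2, 178.7], [249.3, 180.9], [248.1, 189.6]]) [0.57078392 0.34811587 0.001     ]
stag R [330.94202899 169.07246377] [0.57323062 0.35068153 0.001     ]
tag G (array([233.47712418, 222.66013072]), np.int32(153), [[224.7, 225.7], [226.5, 216.5], [242.3, 219.7], [240.4, 228.9]]) [0.45232132 0.36691234 0.001     ]
stag G [292.18604651 166.27906977] [0.45503981 0.36532892 0.001     ]
face (array([404.56505421, 182.79274395]), np.int32(2398), [[370.9, 196.8], [378.5, 157.3], [438.4, 168.8], [430.7, 208.3]]) [array([ 0.5398, -0.0457,  0.043 ]), array([ 0.6585, -0.0658,  0.043 ]), array([ 0.6289, -0.2446,  0.043 ]), array([ 0.5106, -0.2233,  0.043 ])] [ 0.58398577 -0.14421321  0.046     ]
ball (array([230.        , 212.46341463]), np.int32(41), [[227.0, 209.0], [233.0, 209.0], [233.0, 216.0], [227.0, 216.0]])
sball (array([300.41176471, 141.39215686]), np.int32(51), [[297.0, 138.0], [304.0, 138.0], [304.0, 145.0], [297.0, 145.0]])
```

```bash
cat > m2.py <<'E'
from h import *
ct=bot.get_calibration('top');cs=bot.get_calibration('side')
print('tri ball',tri(ct,(230,212.4),cs,(300.4,141.4)))
o=onz(ct,283.9,202.3,.0657);b=onz(ct,290,151.25,.1457)
print(o,b,'mid',(o+b)/2,'len',np.linalg.norm(o-b),'yaw',np.arctan2(*(b-o)[[1,0]]))
print('tri',tri(ct,(283.9,202.3),cs,(312.3,183.2)),tri(ct,(290,151.25),cs,(367.2,163.2)))
for p in (o,b): print(proj(cs,p))
c=np.array([[.5398,-.0457],[.6585,-.0658],[.6289,-.2446],[.5106,-.2233]])
print('face mean',c.mean(0)); d=c[2]-c[1]+c[3]-c[0]; print(np.arctan2(d[1],d[0]),np.linalg.norm(d)/2)
e=c[1]-c[0]+c[2]-c[3];print(np.arctan2(e[1],e[0]),np.linalg.norm(e)/2)
f=cv2.imread('pics/side0.png')
# screws/corners in side
E
python3 m2.py
```

```text
tri ball (array([0.48140693, 0.36120147, 0.09475917]), np.float64(0.0030047848210508652))
[0.51486753 0.210233   0.0657    ] [0.65221524 0.19178436 0.1457    ] mid [0.58354139 0.20100868 0.1057    ] len 0.16001483013827764 yaw -0.13352153586886886
tri (array([0.51609286, 0.21045502, 0.06378684]), np.float64(0.002219731697679544)) (array([0.65401375, 0.19184534, 0.14421077]), np.float64(0.0030556022479359514))
[311.42181611 182.74824807]
[365.92492786 162.81212257]
face mean [ 0.58445 -0.14485]
-1.7343065567406595 0.1806089698769139
-0.17293859774003623 0.12029438889657322
```

Run:
```python
import cv2
t=cv2.imread('pics/top0.png');s=cv2.imread('pics/side0.png')
cv2.imwrite('pics/ts.png',cv2.resize(t[135:220,262:352],None,fx=7,fy=7,interpolation=cv2.INTER_CUBIC))
cv2.imwrite('pics/ss.png',cv2.resize(s[130:220,280:390],None,fx=6.5,fy=6.5,interpolation=cv2.INTER_CUBIC))
```

```text
(no output)
```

View pics/ts.png

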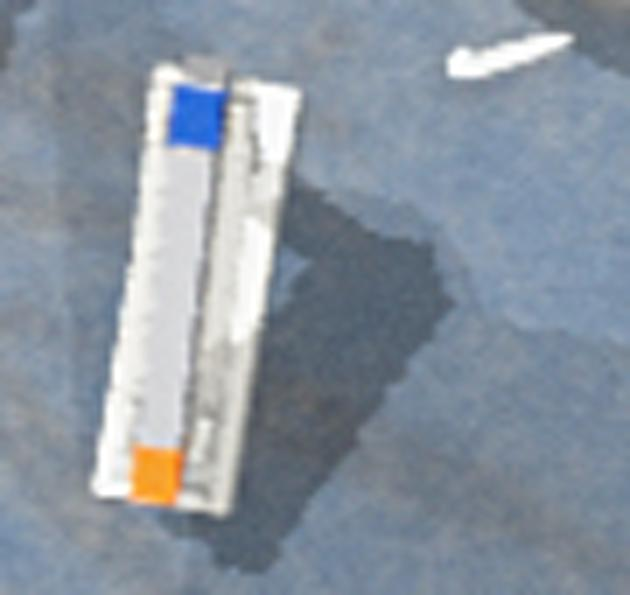

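View pics/ss.png

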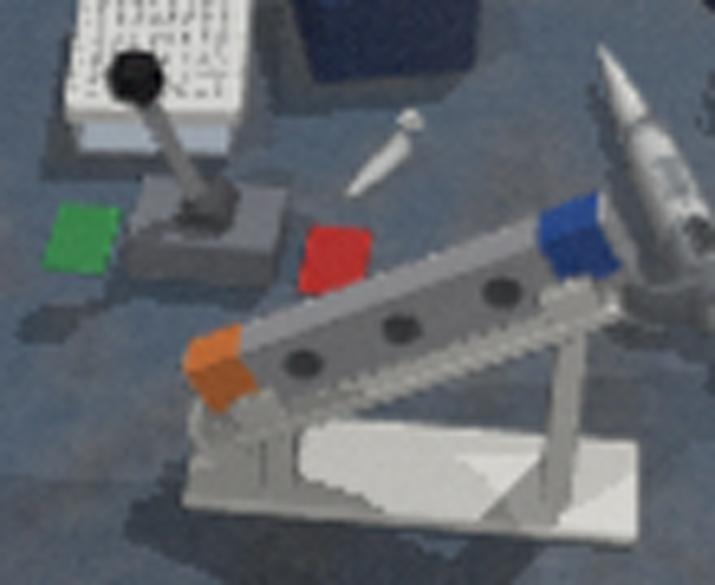

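servo_tool(targets=[[[0, 0, -0.3], 1], [[0.3, 0, -0.3], 1], [[0.5, -0.2, -0.3], 1], [[0.7, -0.4, -0.3], 1], [[0.8, -0.6, 0], 0.9], [[0.8, -0.6, 0], 0], [[0.8, -0.6, 0], 0], [[0.8, -0.6, 0], 0], [[0.5, -0.8, 0], 0]], gripper=0.3, newtons=20)

```text
clock: 1.27
position: [0.4574, -0.4233, 0.2528]
tool_rot: [-3.141, 0.0, -0.135]
force: [-0.3, 0.5, -0.5]
grip_width: 0.0557
```

```bash
cat > st.py <<'E'
from h import *
import sys
def rel(tx,ty,tz,yaw):
    s=bot.observe();p=s['position'];r=R.from_euler('xyz',s['tool_rot'])
    d=r.inv().apply(np.array([tx,ty,tz])-p)
    x=r.as_matrix()[:,0];psi=np.arctan2(x[1],x[0])
    t=-(yaw-psi);t=(t+np.pi)%(2*np.pi)-np.pi
    np.set_printoptions(precision=3,suppress=True)
    print('t',s['clock'],'p',p,'rot',s['tool_rot'],'q',s['qpos'],'F',s['force'],'w',s['grip_width'])
    print('shift units',d/.05,'turn units',np.degrees(t)/5)
if __name__=='__main__': rel(*map(float,sys.argv[1:]))
E
python3 st.py .5914 .1999 .084 -.1335
```

```text
t 1.275 p [ 0.457 -0.423  0.253] rot [-3.141  0.    -0.135] q [ 0.654  0.466 -0.004  1.534  0.002  1.143 -1.055] F [-0.348  0.474 -0.504] w 0.055693779342116695
shift units [  0.985 -12.709   3.38 ] turn units -0.011850632667537036
```

servo_tool(targets=[[[0, -1, 0], 0], [[0, -1, 0], 0], [[0, -1, 0], 0], [[0, -1, 0], 0], [[0, -1, 0], 0], [[0, -1, 0], 0], [[0, -1, 0], 0], [[0, -1, 0], 0], [[0, -1, 0], 0], [[0, -1, 0], 0], [[0, -1, 0], 0], [[0, -0.5, 0], 0]])

```text
clock: 2.78
position: [0.5328, 0.1483, 0.2532]
tool_rot: [-3.141, 0.001, -0.132]
force: [-0.2, -0.2, -0.8]
grip_width: 0.0556
```

```bash
python3 st.py .5914 .1999 .084 -.1335
```

```text
t 2.775 p [0.533 0.148 0.253] rot [-3.141  0.001 -0.132] q [-0.194  0.355 -0.244  1.709  0.094  1.089 -2.17 ] F [-0.219 -0.246 -0.781] w 0.055566298543795786
shift units [ 1.027 -1.176  3.383] turn units 0.014136946698912408
```

servo_tool(targets=[[[0.5, -0.6, 0.2], 0], [[0.5, -0.55, 0.5], 0], [[0, 0, 0.6], 0], [[0, 0, 0], 0], [[0, 0, 0], 0]])

```text
clock: 3.4
position: [0.5908, 0.1955, 0.1896]
tool_rot: [-3.141, -0.001, -0.135]
force: [0.5, -0.9, 1.1]
grip_width: 0.0556
```

```bash
python3 st.py .5914 .1999 .084 -.1335
python3 - <<'E'
from h import *
c=bot.get_calibration('wrist');im=bot.grab_frame('wrist');cv2.imwrite('pics/w1.png',im)
yaw=-.1335;x=np.array([np.cos(yaw)*.866,np.sin(yaw)*.866,.5]);m=np.array([.5835,.2010,.1057])
print(proj(c,m-.08*x),proj(c,m+.08*x),proj(c,m))
E
```

```text
t 3.4 p [0.591 0.196 0.19 ] rot [-3.141 -0.001 -0.135] q [-0.257  0.528 -0.234  1.604  0.137  1.025 -2.237] F [ 0.52  -0.894  1.095] w 0.05562541145792353
shift units [-0.001 -0.087  2.113] turn units -0.019911951960476564
[313.21056836 245.23847034] [311.08003208 128.87786694] [312.36926054 199.2899051 ]
```

View pics/w1.png

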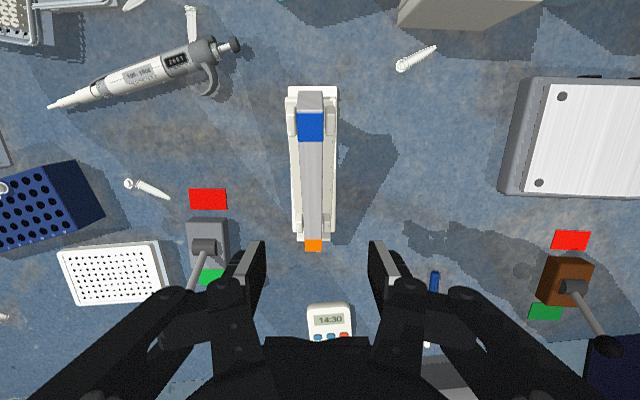

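The wrist view has the orange band at (313,245) and blue at (311,127), within about 2 px of prediction. The bar's pose is confirmed, so I'm descending.

servo_tool(targets=[[[0, -0.09, 0.5], 0], [[0, 0, 0.5], 0], [[0, 0, 0.5], 0], [[0, 0, 0.3], 0], [[0, 0, 0.2], 0], [[0, 0, 0.1], 0], [[0, 0, 0], 0]])

```text
clock: 4.32
position: [0.5912, 0.2002, 0.0837]
tool_rot: [-3.141, -0.0, -0.135]
force: [-0.4, 0.7, 1.2]
grip_width: 0.0557
```

```bash
python3 st.py .5914 .1999 .084 -.1335
```

```text
t 4.325 p [0.591 0.2   0.084] rot [-3.141 -0.    -0.135] q [-0.276  0.654 -0.216  1.686  0.179  0.821 -2.277] F [-0.441  0.654  1.213] w 0.055745116300275614
shift units [ 0.005  0.005 -0.007] turn units -0.015731333442415608
```

servo_tool(targets=[[[0, 0, 0], 0], [[0, 0, 0], 0], [[0, 0, 0], 0], [[0, 0, 0], 0], [[0, 0, 0], 0], [[0, 0, 0], 0]], gripper=-1, newtons=40)

```text
clock: 5.08
position: [0.591, 0.2001, 0.0834]
tool_rot: [-3.142, 0.0, -0.135]
force: [-0.7, -0.2, -1.2]
grip_width: -0.0001
```

```bash
python3 st.py .5914 .1999 .084 -.1335
```

```text
t 5.075 p [0.591 0.2   0.083] rot [-3.142  0.    -0.135] q [-0.276  0.654 -0.216  1.686  0.179  0.821 -2.277] F [-0.668 -0.166 -1.248] w -0.00011957612642676068
shift units [ 0.008  0.004 -0.012] turn units -0.01691263568400111
```

Run:
```python
from h import *
im=bot.grab_frame('wrist');s=bot.grab_frame('side');t=bot.grab_frame('top')
cv2.imwrite('pics/w2.png',im)
cv2.imwrite('pics/s2.png',cv2.resize(s[90:230,260:420],None,fx=4,fy=4,interpolation=cv2.INTER_CUBIC))
cv2.imwrite('pics/t2.png',t)
```

```text
(no output)
```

View pics/w2.png

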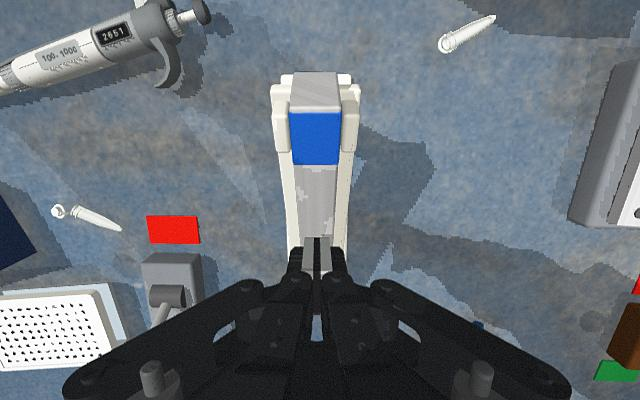

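View pics/s2.png

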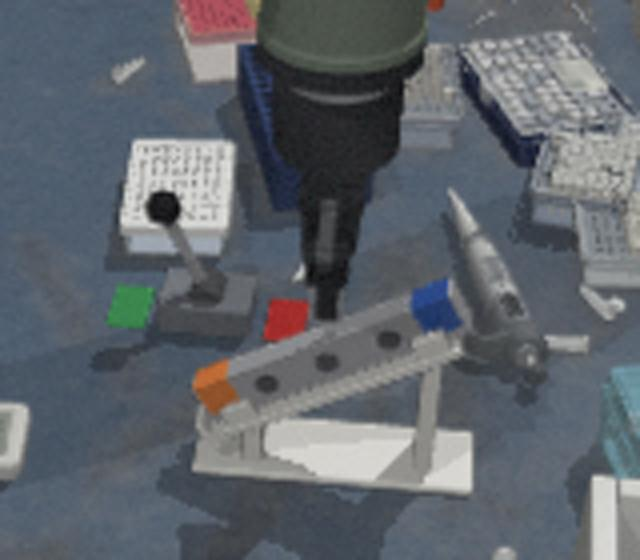

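Run:
```python
from h import *
s=bot.observe();p=s['position'];print(p,s['grip_width'],s['joint_efforts'])
for n in ('side','top','wrist'):
    c=bot.get_calibration(n)
    print(n,[ (dz,proj(c,p+[0,0,dz]).round(1)) for dz in (0,.0187,.03,.05)])
t=bot.grab_frame('top')
cv2.imwrite('pics/t3.png',cv2.resize(t[135:220,240:330],None,fx=6,fy=6,interpolation=cv2.INTER_CUBIC))
w=cv2.imread('pics/w2.png');cv2.imwrite('pics/w3.png',cv2.resize(w[150:330,230:410],None,fx=3.3,fy=3.3,interpolation=cv2.INTER_CUBIC))
```

```text
[0.59104122 0.20013721 0.08339546] 7.516265159413281e-05 [-1.40409948e-04 -9.91343951e+01 -2.31853746e+00 -3.12741959e+01
  1.54449331e-02  2.03627817e-03  2.02423200e-05]
side [(0, array([340.4, 179.9])), (0.0187, array([340.7, 174.4])), (0.03, array([340.8, 171. ])), (0.05, array([341.2, 164.8]))]
top [(0, array([287.8, 175.8])), (0.0187, array([287.3, 175. ])), (0.03, array([287.1, 174.5])), (0.05, array([286.6, 173.6]))]
wrist [(0, array([317. , 224.1])), (0.0187, array([317.1, 235.4])), (0.03, array([317.1, 243.4])), (0.05, array([317.2, 260.4]))]
```

View pics/w3.png

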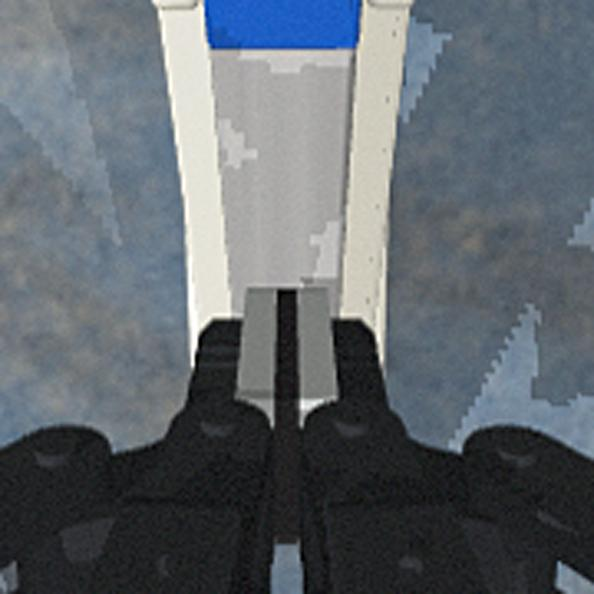

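View pics/t3.png

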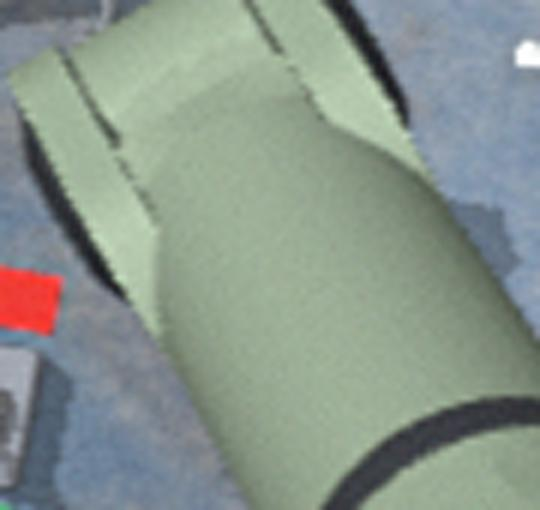

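Run:
```python
from h import *
s=bot.observe();p=s['position'];r=R.from_euler('xyz',s['tool_rot'])
c=bot.get_calibration('wrist');P=c['pose']
print('cam in tool',r.inv().apply(P[:3,3]-p))
for dx in (-.011,0,.011):
  for dz in (0,-.01,-.02,-.03,-.04):
    q=p+r.apply([dx,0,dz]);print(dx,dz,proj(c,q).round(1),'depth',-(P[:3,:3].T@(q-P[:3,3]))[2].round(4))
w=cv2.imread('pics/w1.png');cv2.imwrite('pics/w1c.png',cv2.resize(w[220:340,220:420],None,fx=4,fy=4,interpolation=cv2.INTER_CUBIC))
w=cv2.imread('pics/wrist0.png');cv2.imwrite('pics/w0c.png',w)
```

```text
cam in tool [ 0.07395517 -0.0004128  -0.18198315]
-0.011 0 [317.1 238.7] depth 0.1989
-0.011 -0.01 [317.1 245.1] depth 0.1893
-0.011 -0.02 [317.1 252.2] depth 0.1798
-0.011 -0.03 [317.2 260. ] depth 0.1702
-0.011 -0.04 [317.2 268.9] depth 0.1606
0 0 [317.1 224.1] depth 0.1957
0 -0.01 [317.1 229.8] depth 0.1861
0 -0.02 [317.2 236.2] depth 0.1765
0 -0.03 [317.2 243.3] depth 0.167
0 -0.04 [317.2 251.3] depth 0.1574
0.011 0 [317.1 209. ] depth 0.1924
0.011 -0.01 [317.1 214. ] depth 0.1829
0.011 -0.02 [317.2 219.7] depth 0.1733
0.011 -0.03 [317.2 226. ] depth 0.1638
0.011 -0.04 [317.2 233.1] depth 0.1542
```

View pics/w1c.png

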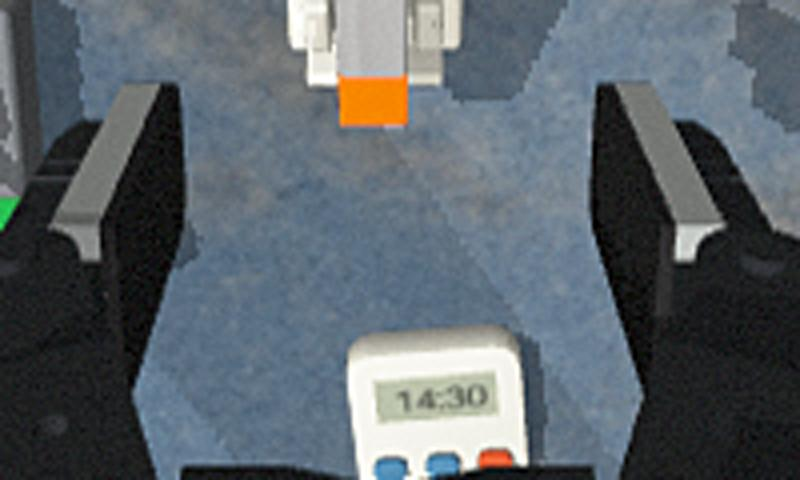

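View pics/w0c.png

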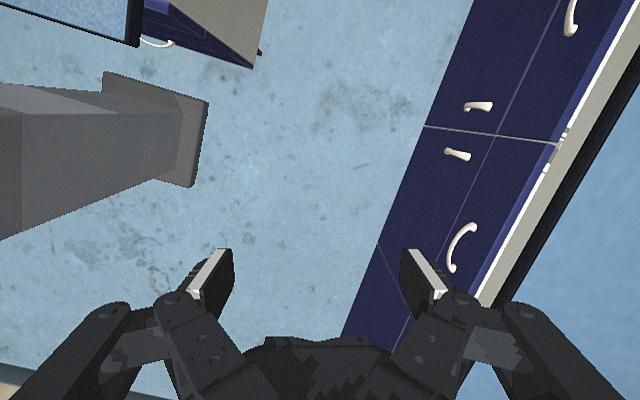

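The fingers shut on nothing (width 0). The wrist view shows the tips about 35–45 mm short of the reported TCP. I'll raise the tool and measure the true tip with the side and wrist cameras.

servo_tool(targets=[[[0, 0, -0.5], 0], [[0, 0, -0.7], 0], [[0, 0, -0.5], 0], [[0, 0, -0.3], 0], [[0, 0, 0], 0]])

```text
clock: 5.9
position: [0.5914, 0.2003, 0.1839]
tool_rot: [-3.141, -0.001, -0.135]
force: [0.0, 0.2, -0.6]
grip_width: -0.0001
```

Run:
```python
from h import *
s=bot.observe();p=s['position'];print(s['clock'],p,s['grip_width'])
for n in ('side','top','wrist'):
    c=bot.get_calibration(n)
    print(n,[ (dz,proj(c,p+[0,0,dz]).round(1)) for dz in (0,.0187,.03,.05)])
w=bot.grab_frame('wrist');s=bot.grab_frame('side')
cv2.imwrite('pics/w4.png',cv2.resize(w[180:330,220:420],None,fx=4,fy=4,interpolation=cv2.INTER_CUBIC))
cv2.imwrite('pics/s4.png',cv2.resize(s[90:210,280:400],None,fx=5,fy=5,interpolation=cv2.INTER_CUBIC))
```

```text
5.9 [0.59135712 0.20025195 0.18391333] -0.0001146797428600309
side [(0, array([342.1, 148.4])), (0.0187, array([342.4, 142. ])), (0.03, array([342.6, 138.1])), (0.05, array([343., 131.]))]
top [(0, array([285.2, 171.2])), (0.0187, array([284.7, 170.3])), (0.03, array([284.4, 169.8])), (0.05, array([283.8, 168.8]))]
wrist [(0, array([317. , 224.1])), (0.0187, array([317.1, 235.4])), (0.03, array([317.1, 243.3])), (0.05, array([317.1, 260.3]))]
```

View pics/w4.png

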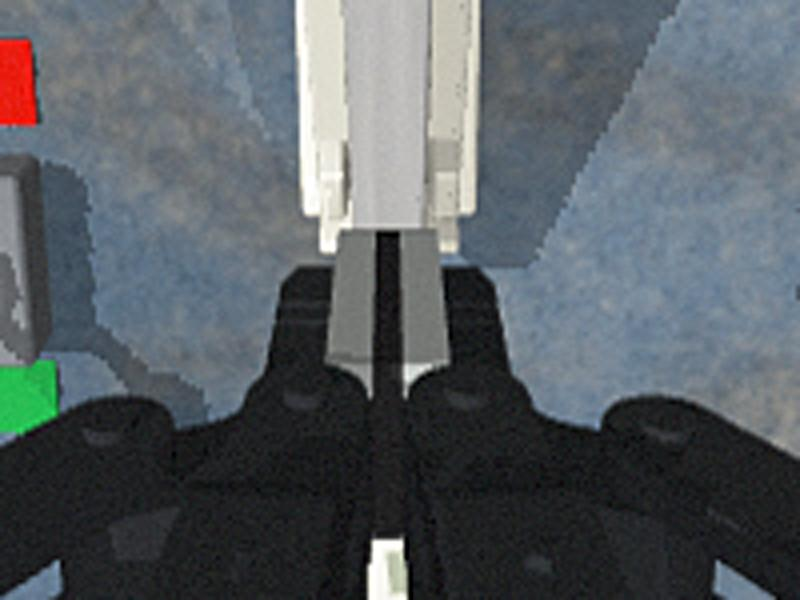

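View pics/s4.png

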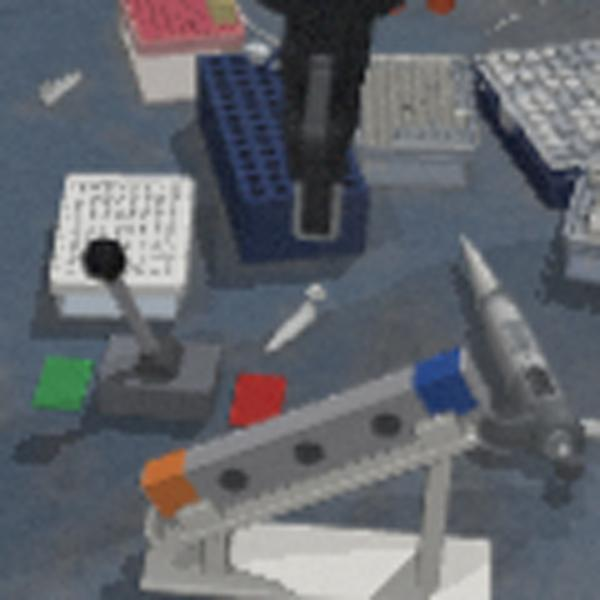

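servo_tool(targets=[[[0, 0, 0], 0], [[0, 0, 0.2], 0], [[0, 0, 0.5], 0], [[0, 0, 0.6], 0], [[0, 0, 0.5], 0], [[0, 0, 0.4], 0], [[0, 0, 0.3], 0], [[0, 0, 0.1], 0], [[0, 0, 0], 0]], gripper=0.2)

```text
clock: 7.12
position: [0.5912, 0.2002, 0.0535]
tool_rot: [-3.141, -0.0, -0.135]
force: [0.8, -0.2, 0.3]
grip_width: 0.0512
```

```bash
python3 st.py .5914 .1999 .047 -.1335
python3 - <<'E'
from h import *
w=bot.grab_frame('wrist');s=bot.grab_frame('side')
cv2.imwrite('pics/w5.png',w)
cv2.imwrite('pics/s5.png',cv2.resize(s[90:230,280:400],None,fx=4.2,fy=4.2,interpolation=cv2.INTER_CUBIC))
E
```

```text
t 7.125 p [0.591 0.2   0.054] rot [-3.141 -0.    -0.135] q [-0.282  0.694 -0.208  1.702  0.192  0.766 -2.288] F [ 0.777 -0.211  0.279] w 0.05116163442512946
shift units [0.005 0.005 0.13 ] turn units -0.016612760634050504
```

View pics/w5.png

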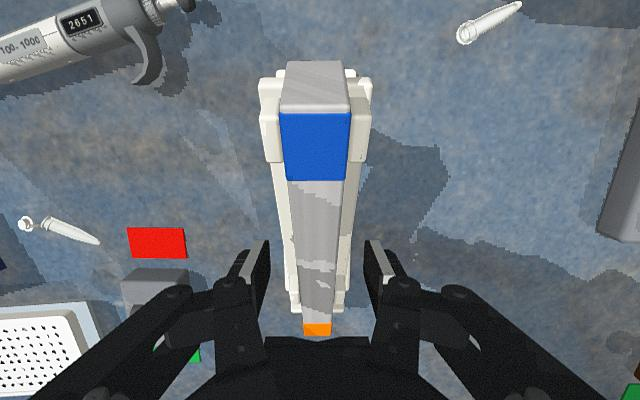

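View pics/s5.png

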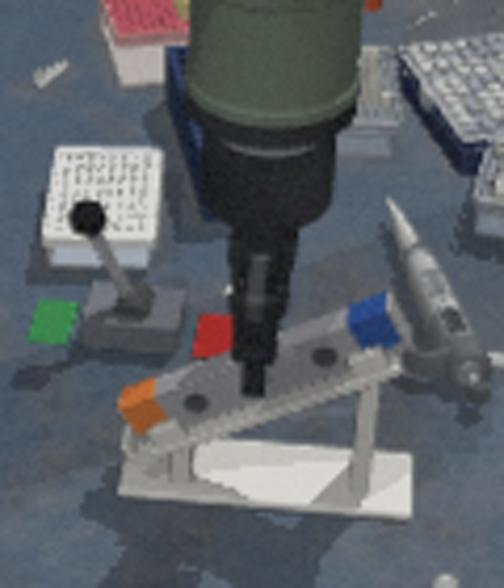

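servo_tool(targets=[[[0, 0, 0.1], 0], [[0, 0, 0], 0]])

```text
clock: 7.48
position: [0.5909, 0.2001, 0.0482]
tool_rot: [3.141, 0.0, -0.135]
force: [0.4, 0.4, -0.1]
grip_width: 0.0513
```

servo_tool(targets=[[[0, 0, 0], 0], [[0, 0, 0], 0], [[0, 0, 0], 0], [[0, 0, 0], 0], [[0, 0, 0], 0]], gripper=-1, newtons=40)

```text
clock: 8.1
position: [0.5911, 0.2002, 0.0486]
tool_rot: [-3.141, -0.0, -0.135]
force: [-1.9, 0.3, 5.2]
grip_width: 0.0193
```

```bash
python3 st.py .5914 .1999 .047 -.1335
python3 - <<'E'
from h import *
s=bot.grab_frame('side')
cv2.imwrite('pics/s6.png',cv2.resize(s[90:230,280:400],None,fx=4.2,fy=4.2,interpolation=cv2.INTER_CUBIC))
E
```

```text
t 8.1 p [0.591 0.2   0.049] rot [-3.141 -0.    -0.135] q [-0.283  0.701 -0.207  1.704  0.194  0.757 -2.29 ] F [-1.894  0.294  5.248] w 0.01927742877583898
shift units [0.007 0.006 0.033] turn units -0.014792163299291288
```

View pics/s6.png

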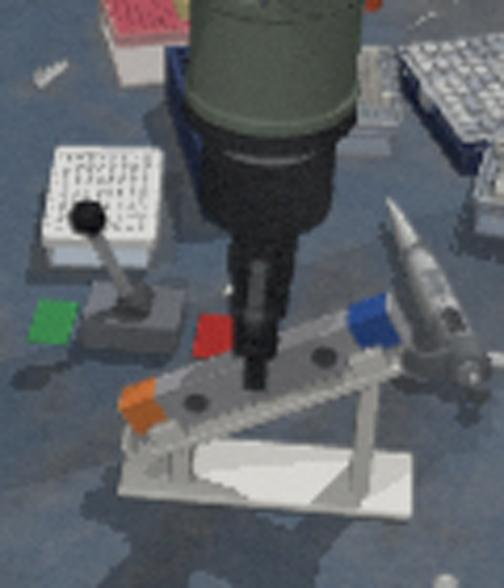

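Bar gripped (19.3 mm). Now I'll pull it out along its z.

servo_tool(targets=[[[-0.05, 0, -0.1], 0], [[-0.1, 0, -0.17], 0], [[-0.15, 0, -0.26], 0], [[-0.25, 0, -0.43], 0], [[-0.25, 0, -0.43], 0], [[0, 0, -0.4], 0], [[0, 0, -0.4], 0], [[0, 0, 0], 0]])

```text
clock: 9.15
position: [0.5518, 0.206, 0.1598]
tool_rot: [-3.14, -0.003, -0.135]
force: [0.6, 0.1, -2.2]
grip_width: 0.0193
```

```bash
python3 st.py .5844 -.1448 .15 1.402
python3 - <<'E'
from h import *
s=bot.grab_frame('side')
cv2.imwrite('pics/s7.png',cv2.resize(s[60:230,260:400],None,fx=3.5,fy=3.5,interpolation=cv2.INTER_CUBIC))
E
```

```text
t 9.15 p [0.552 0.206 0.16 ] rot [-3.14  -0.003 -0.135] q [-0.289  0.508 -0.238  1.727  0.145  0.922 -2.291] F [ 0.621  0.087 -2.199] w 0.01925637214433927
shift units [1.587 6.864 0.19 ] turn units -17.60948845051425
```

View pics/s7.png

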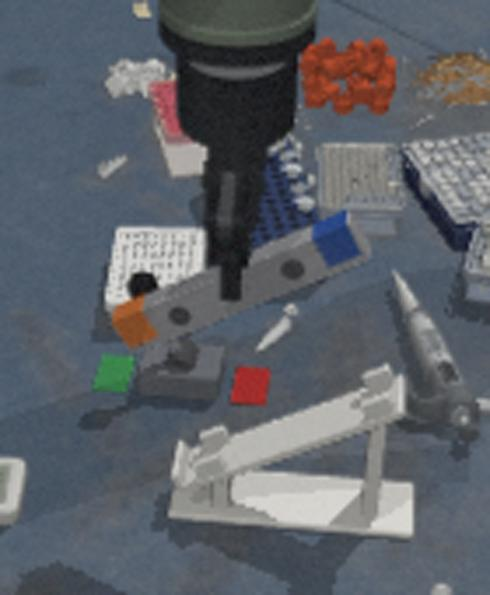

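servo_tool(targets=[[[0, 0, -0.2], -0.5], [[0, 0, -0.2], -1], [[0, 0, 0], -1], [[0, 0, 0], -1], [[0, 0, 0], -1], [[0, 0, 0], -1], [[0, 0, 0], -1], [[0, 0, 0], -1], [[0, 0, 0], -1], [[0, 0, 0], -1], [[0, 0, 0], -1], [[0, 0, 0], -1]])

```text
clock: 10.7
position: [0.5508, 0.2054, 0.177]
tool_rot: [-3.141, 0.001, 0.872]
force: [0.2, 0.0, -2.0]
grip_width: 0.0192
```

servo_tool(targets=[[[0, 0, 0], -1], [[0, 0, 0], -1], [[0, 0, 0], -1], [[0, 0, 0], -1], [[0, 0, 0], -1], [[0, 0, 0], -1], [[0, 0, 0], 0]])

```text
clock: 11.58
position: [0.5509, 0.2053, 0.1771]
tool_rot: [-3.14, 0.0, 1.392]
force: [-0.3, 0.5, -2.1]
grip_width: 0.0192
```

```bash
python3 st.py .5844 -.1448 .10 1.402
```

```text
t 11.575 p [0.551 0.205 0.177] rot [-3.14   0.     1.392] q [-0.036  0.539 -0.605  1.695  0.35   1.019 -0.94 ] F [-0.256  0.474 -2.105] w 0.019226280826195086
shift units [-6.771  1.907  1.543] turn units -0.11595785087859938
```

servo_tool(targets=[[[-0.3, 0.1, 0], -0.12], [[-0.6, 0.2, 0], 0], [[-0.9, 0.2, 0], 0], [[-0.9, 0.2, 0], 0], [[-0.9, 0.3, 0], 0], [[-0.9, 0.3, 0], 0], [[-0.9, 0.3, 0], 0], [[-0.7, 0.2, 0], 0], [[-0.4, 0.1, 0], 0], [[-0.2, 0, 0.3], 0], [[0, 0, 0.3], 0], [[0, 0, 0], 0]])

```text
clock: 13.08
position: [0.588, -0.1391, 0.1463]
tool_rot: [-3.139, -0.001, 1.405]
force: [-0.6, -0.7, -0.9]
grip_width: 0.0191
```

```bash
python3 st.py .5844 -.1448 .07 1.402
python3 - <<'E'
from h import *
s=bot.grab_frame('side');w=bot.grab_frame('wrist')
cv2.imwrite('pics/s8.png',cv2.resize(s[150:380,270:430],None,fx=2.6,fy=2.6,interpolation=cv2.INTER_CUBIC))
cv2.imwrite('pics/w8.png',w);cv2.imwrite('pics/s8f.png',s)
E
```

```text
t 13.075 p [ 0.588 -0.139  0.146] rot [-3.139 -0.001  1.405] q [ 0.506  0.591 -0.546  1.68   0.356  0.974 -0.334] F [-0.643 -0.735 -0.923] w 0.019142987834224922
shift units [-0.126 -0.049  1.525] turn units 0.02975121872923474
```

View pics/w8.png

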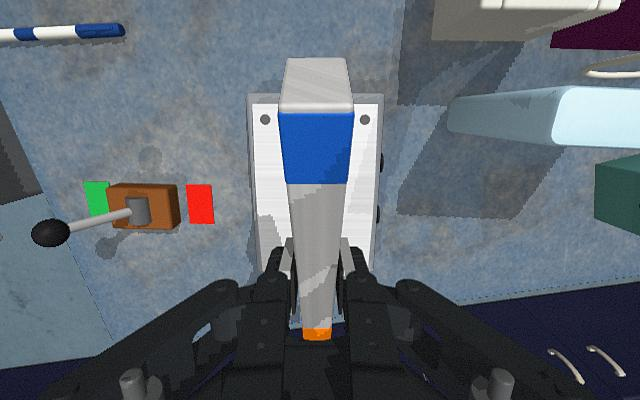

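View pics/s8.png

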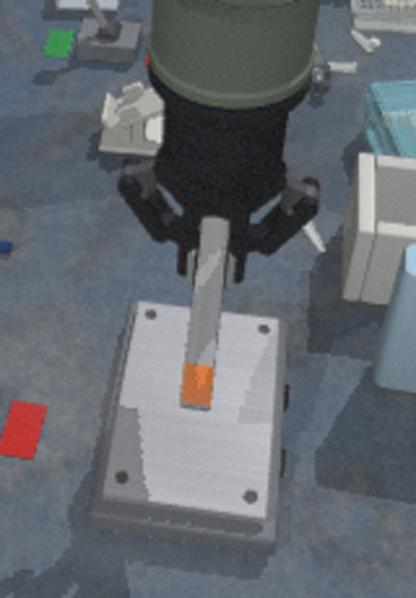

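servo_tool(targets=[[[-0.1, -0.05, 0.2], 0], [[0, 0, 0.4], 0], [[0, 0, 0.4], 0], [[0, 0, 0.3], 0], [[0, 0, 0.15], 0], [[0, 0, 0.1], 0], [[0, 0, 0], 0]], newtons=20)

```text
clock: 14.05
position: [0.5857, -0.1452, 0.0704]
tool_rot: [3.142, -0.0, 1.403]
force: [-0.3, 0.1, -1.4]
grip_width: 0.0189
```

```bash
python3 st.py .5844 -.1448 .02 1.402
python3 - <<'E'
from h import *
s=bot.grab_frame('side')
cv2.imwrite('pics/s9.png',cv2.resize(s[150:380,270:430],None,fx=2.6,fy=2.6,interpolation=cv2.INTER_CUBIC))
E
```

```text
t 14.05 p [ 0.586 -0.145  0.07 ] rot [ 3.142 -0.     1.403] q [ 0.486  0.682 -0.502  1.74   0.424  0.829 -0.381] F [-0.323  0.053 -1.432] w 0.018946604434775527
shift units [ 0.003 -0.026  1.008] turn units 0.009683550425422089
```

View pics/s9.png

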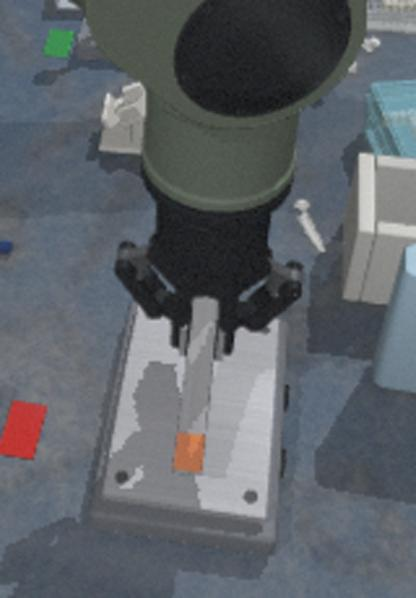

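servo_tool(targets=[[[0, 0, 0.06], 0], [[0, 0, 0.06], 0], [[0, 0, 0.06], 0], [[0, 0, 0.06], 0], [[0, 0, 0], 0]])

```text
clock: 14.72
position: [0.5864, -0.1443, 0.0589]
tool_rot: [3.14, -0.001, 1.404]
force: [0.5, 3.7, 6.8]
grip_width: 0.0193
```

servo_tool(targets=[[[0, 0, 0.05], 0], [[0, 0, 0.05], 0], [[0, 0, 0], 0]])

```text
clock: 15.1
position: [0.5867, -0.1443, 0.054]
tool_rot: [3.14, -0.001, 1.404]
force: [2.0, 4.2, 7.0]
grip_width: 0.0189
```

servo_tool(targets=[[[0, 0, 0.05], 0], [[0, 0, 0.05], 0], [[0, 0, 0.05], 0], [[0, 0, 0.05], 0], [[0, 0, 0], 0]])

```text
clock: 15.72
position: [0.5865, -0.1445, 0.0438]
tool_rot: [3.14, -0.001, 1.404]
force: [1.9, 3.7, 4.2]
grip_width: 0.0196
```

```bash
python3 st.py .5844 -.1448 .02 1.402
python3 - <<'E'
from h import *
s=bot.grab_frame('side');w=bot.grab_frame('wrist')
cv2.imwrite('pics/s10.png',cv2.resize(s[150:380,270:430],None,fx=2.6,fy=2.6,interpolation=cv2.INTER_CUBIC))
cv2.imwrite('pics/w10.png',w)
E
```

```text
t 15.725 p [ 0.586 -0.144  0.044] rot [ 3.14  -0.001  1.404] q [ 0.473  0.718 -0.484  1.753  0.449  0.781 -0.401] F [1.906 3.737 4.159] w 0.019551261171423015
shift units [-0.013 -0.041  0.476] turn units 0.01799754712876381
```

View pics/s10.png

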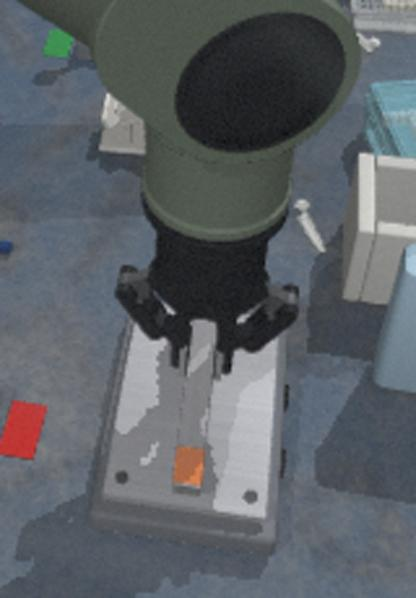

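View pics/w10.png

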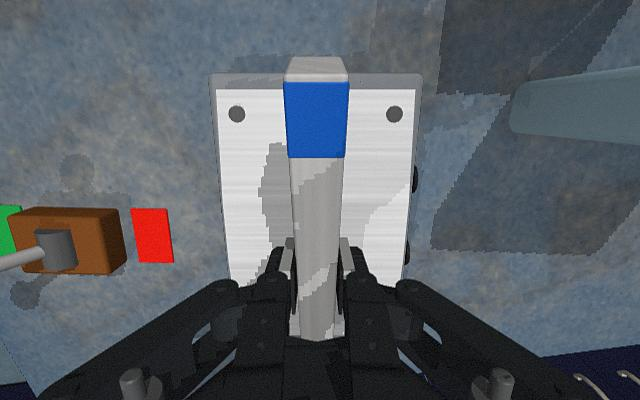

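servo_tool(targets=[[[0, 0, 0.05], 0], [[0, 0, 0.05], 0], [[0, 0, 0.05], 0], [[0, 0, 0.05], 0], [[0, 0, 0], 0]])

```text
clock: 16.45
position: [0.5859, -0.1449, 0.0335]
tool_rot: [3.141, -0.0, 1.403]
force: [1.5, 3.3, 3.9]
grip_width: 0.0192
```

servo_tool(targets=[[[0, 0, 0.05], 0], [[0, 0, 0.05], 0], [[0, 0, 0], 0]])

```text
clock: 16.82
position: [0.5858, -0.145, 0.0285]
tool_rot: [3.141, -0.0, 1.403]
force: [1.7, 2.8, 4.3]
grip_width: 0.0193
```

```bash
python3 st.py .5844 -.1448 .02 1.402
cat > bl.py <<'E'
from h import *
import sys
n=sys.argv[1]
c=bot.get_calibration('wrist');w=bot.grab_frame('wrist');s=bot.grab_frame('side')
cv2.imwrite(f'pics/s{n}.png',cv2.resize(s[150:380,270:430],None,fx=2.6,fy=2.6,interpolation=cv2.INTER_CUBIC))
cv2.imwrite(f'pics/w{n}.png',w)
m=cv2.inRange(cv2.cvtColor(w,cv2.COLOR_BGR2HSV),(105,150,100),(125,255,255))
k,l,st,ce=cv2.connectedComponentsWithStats(m);i=1+np.argmax(st[1:,4]);L=(l==i)
ys=np.where(L.any(1))[0]
for y in (ys[3],ys[-4]):
    xs=np.where(L[y])[0];W=xs[-1]-xs[0]+1;dep=c['fx']*.02/W
    o,d=ray(c,xs.mean(),y);print('row',y,'w',W,'pt',(o+d*dep).round(4))
print('y range',ys[0],ys[-1])
# predicted rows for level bar top .082
ctr=np.array([.5844,-.1448]);ax=np.array([np.cos(1.402),np.sin(1.402)])
for a in (.065,.095): print(a,proj(c,[*(ctr+a*ax),.082]).round(1))
for a in (.065,.095): print('tilted.12',a,proj(c,[*(ctr+a*ax),.082+.12*(.022+a)-0.0*a]).round(1))
E
python3 bl.py 11
```

```text
t 16.825 p [ 0.586 -0.145  0.029] rot [ 3.141 -0.     1.403] q [ 0.465  0.739 -0.473  1.759  0.463  0.756 -0.412] F [1.726 2.816 4.273] w 0.0192595189135614
shift units [ 0.    -0.028  0.17 ] turn units 0.010962790893822396
row 75 w 59 pt [ 0.5993 -0.0591  0.1061]
row 141 w 53 pt [ 0.5956 -0.0812  0.1016]
y range 72 144
0.065 [315.3 135.6]
0.095 [315.3  61.2]
tilted.12 0.065 [315.2 137.6]
tilted.12 0.095 [315.1  54.6]
```

View pics/s11.png

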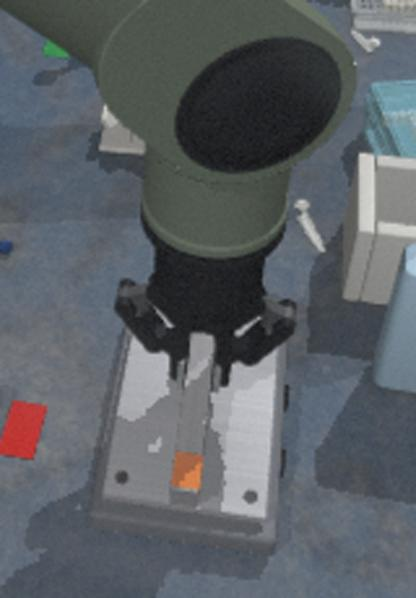

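View pics/w11.png

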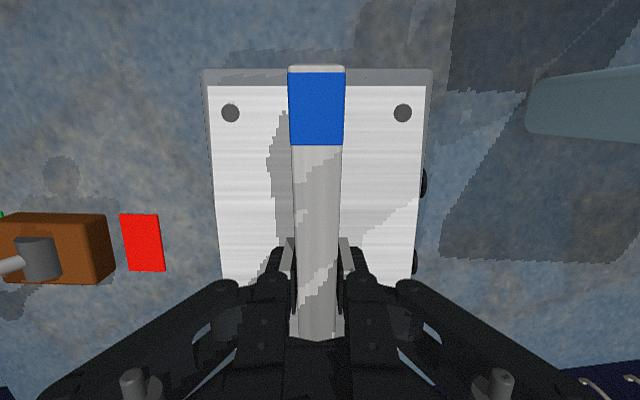

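servo_tool(targets=[[[0, 0, 0.05], 0], [[0, 0, 0], 0]])

```text
clock: 17.18
position: [0.5855, -0.1452, 0.0257]
tool_rot: [-3.141, 0.0, 1.403]
force: [1.5, 2.0, 3.4]
grip_width: 0.0196
```

servo_tool(targets=[[[0, 0, 0.05], 0], [[0, 0, 0], 0]])

```text
clock: 17.42
position: [0.5858, -0.1449, 0.0238]
tool_rot: [3.141, -0.0, 1.403]
force: [-0.5, 4.5, 10.4]
grip_width: 0.0194
```

```bash
python3 bl.py 12
```

```text
row 74 w 56 pt [ 0.5998 -0.058   0.0957]
row 138 w 52 pt [ 0.596  -0.0802  0.0945]
y range 71 141
0.065 [315.1 136.9]
0.095 [315.   59.7]
tilted.12 0.065 [315.  139.1]
tilted.12 0.095 [314.9  52.6]
```

View pics/s12.png

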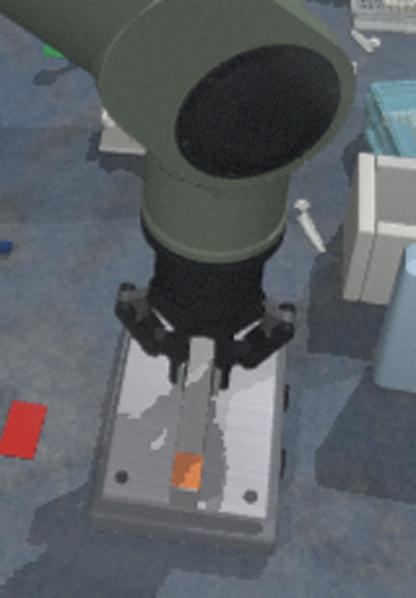

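servo_tool(targets=[[[0, 0, 0.03], 0], [[0, 0, 0], 0]])

```text
clock: 17.77
position: [0.586, -0.1443, 0.0228]
tool_rot: [3.141, -0.001, 1.403]
force: [-3.6, 7.1, 20.4]
grip_width: 0.0192
```

```bash
python3 bl.py 13
```

```text
row 73 w 55 pt [ 0.6002 -0.0569  0.0927]
row 137 w 51 pt [ 0.5964 -0.0795  0.0912]
y range 70 140
0.065 [314.9 138.4]
0.095 [314.8  60.8]
tilted.12 0.065 [314.8 140.8]
tilted.12 0.095 [314.7  53.9]
```

```bash
cat > tl.py <<'E'
from h import *
from scipy.optimize import fsolve
def tilt(c,r0,r1,u):
    ctr=np.array([.5844,-.1448]);ax=np.array([np.cos(1.402),np.sin(1.402)])
    f=lambda v:[proj(c,[*(ctr+(v[0]+a)*ax),.082+v[1]*(a+v[0]+.022)])[1]-r for a,r in ((.065,r1),(.095,r0))]
    return fsolve(f,[0,0.05])
if __name__=='__main__':
    c=bot.get_calibration('wrist')
    for r0,r1 in ((69.5,140.5),(70,140),(70,141),(69,141)): print(tilt(c,r0,r1,315))
E
python3 tl.py
```

```text
[-0.001648   -0.09766534]
[-0.00157075 -0.11602913]
[-0.0018626 -0.0968045]
[-0.00172422 -0.07976846]
```

View pics/w13.png

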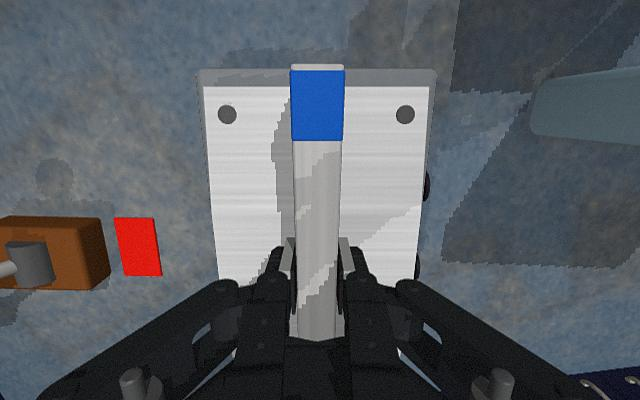

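```bash
python3 - <<'E'
from h import *
c=bot.get_calibration('wrist');P=c['pose']
ctr=np.array([.5844,-.1448]);ax=np.array([np.cos(1.402),np.sin(1.402)])
for h in (.082,.088,.0954):
  for a in (.088,.066):
    q=np.array([*(ctr+a*ax),h]);d=-(P[:3,:3].T@(q-P[:3,3]))[2];print(h,a,'w',c['fx']*.02/d,proj(c,q)[1])
w=cv2.imread('pics/w13.png').astype(float)
# subpixel width by gray/blue contrast
g=w[:,:,2]-w[:,:,1]
for y in (76,90,105,120,135): 
    b=w[y,270:365,0]-w[y,270:365,2]; m=b.max()/2; i=np.where(b>m)[0]
    l=i[0]-(b[i[0]]-m)/(b[i[0]]-b[i[0]-1]); r=i[-1]+(b[i[-1]]-m)/(b[i[-1]]-b[i[-1]+1]); print(y,r-l)
E
python3 -c "
import cv2;w=cv2.imread('pics/w13.png');cv2.imwrite('pics/w13c.png',cv2.resize(w[55:150,275:360],None,fx=6,fy=6,interpolation=cv2.INTER_NEAREST))"
```

```text
0.082 0.088 w 49.87937660963819 80.02046781900975
0.082 0.066 w 47.21344476255031 136.03565872664336
0.088 0.088 w 52.52601166791445 78.32385384007026
0.088 0.066 w 49.578021987593985 137.2396586680595
0.0954 0.088 w 56.204094165800356 75.96603493258925
0.0954 0.066 w 52.842002447115306 138.9016184638426
76 54.865952692391545
90 53.84486166007906
105 52.82766788297805
120 51.86998260636875
135 50.70463852282034
```

View pics/w13c.png

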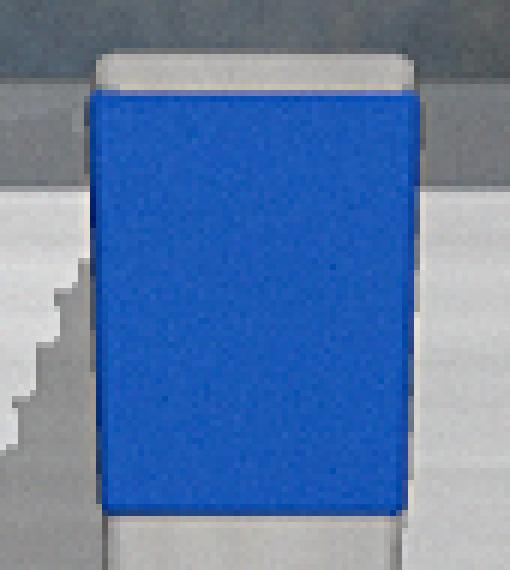

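servo_tool(targets=[[[0, 0, 0.02], 0], [[0, 0, 0], 0]])

```text
clock: 18.12
position: [0.5861, -0.1439, 0.022]
tool_rot: [3.141, -0.001, 1.403]
force: [-4.6, 9.5, 24.3]
grip_width: 0.0195
```

servo_tool(targets=[[[0, 0, 0.02], 0], [[0, 0, 0], 0]])

```text
clock: 18.38
position: [0.5862, -0.1435, 0.0212]
tool_rot: [3.141, -0.001, 1.404]
force: [-4.7, 12.7, 25.9]
grip_width: 0.0194
```

```bash
python3 bl.py 14|head -3
```

```text
row 72 w 54 pt [ 0.6006 -0.0556  0.0889]
row 134 w 50 pt [ 0.5965 -0.0778  0.087 ]
y range 69 137
```

servo_tool(targets=[[[0, 0, 0.02], 0], [[0, 0, 0.01], 0], [[0, 0, 0], 0]])

```text
clock: 18.85
position: [0.5863, -0.143, 0.02]
tool_rot: [3.141, -0.002, 1.404]
force: [-7.7, 15.2, 33.7]
grip_width: 0.0194
```

```bash
python3 bl.py 15|head -3
```

```text
row 71 w 53 pt [ 0.6006 -0.0545  0.0855]
row 133 w 50 pt [ 0.5966 -0.0769  0.0858]
y range 68 136
```

servo_tool(targets=[[[0, 0, -0.03], 0], [[0, 0, 0], 0]])

```text
clock: 19.2
position: [0.5856, -0.1449, 0.0202]
tool_rot: [3.142, -0.0, 1.403]
force: [-1.8, 5.0, 12.9]
grip_width: 0.0195
```

```bash
python3 bl.py 16|head -3
```

```text
row 72 w 53 pt [ 0.6    -0.0566  0.0857]
row 133 w 50 pt [ 0.5961 -0.0787  0.0858]
y range 69 136
```

servo_tool(targets=[[[0, 0, -0.015], 0], [[0, 0, 0], 0]])

```text
clock: 19.55
position: [0.5851, -0.1457, 0.0203]
tool_rot: [-3.141, 0.0, 1.402]
force: [-0.4, 0.8, 1.2]
grip_width: 0.0192
```

servo_tool(targets=[[[0, 0, 0], 0], [[0, 0, 0], 0], [[0, 0, 0], 0]], gripper=-0.2)

```text
clock: 19.92
position: [0.5855, -0.1453, 0.0206]
tool_rot: [-3.141, 0.0, 1.403]
force: [0.6, -0.4, -0.5]
grip_width: 0.0343
```

```bash
python3 bl.py 17
```

```text
row 72 w 52 pt [ 0.5994 -0.0566  0.0838]
row 132 w 50 pt [ 0.5957 -0.0786  0.0861]
y range 69 135
0.065 [315.6 136.5]
0.095 [315.5  57. ]
tilted.12 0.065 [315.5 138.8]
tilted.12 0.095 [315.4  49.4]
```

View pics/w17.png

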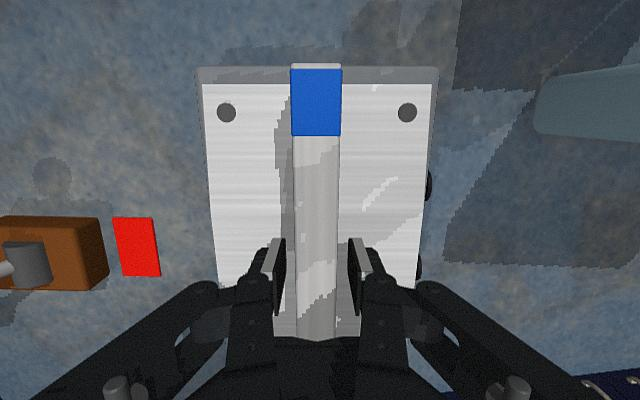

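servo_tool(targets=[[[0, 0, -0.2], 0], [[0, 0, -0.5], 0], [[0, 0, -0.6], 0], [[0, 0, -0.5], 0], [[0, 0, -0.2], 0], [[0, 0, 0], 0]])

```text
clock: 20.78
position: [0.5858, -0.1453, 0.121]
tool_rot: [3.141, 0.0, 1.403]
force: [-0.5, 0.9, -0.3]
grip_width: 0.0342
```

```bash
cat > mb.py <<'E'
from h import *
import sys
n=sys.argv[1]
B=((105,150,100),(125,255,255));O=((5,150,120),(18,255,255))
def cen(im,v,roi):
    x0,y0,x1,y1=roi
    m=cv2.inRange(cv2.cvtColor(im[y0:y1,x0:x1],cv2.COLOR_BGR2HSV),*v)
    k,l,st,ce=cv2.connectedComponentsWithStats(m)
    if k<2: return None
    i=1+np.argmax(st[1:,4]);return ce[i]+[x0,y0],st[i,4]
z=float(sys.argv[2]) if len(sys.argv)>2 else .082
for nm,roi in (('wrist',(150,0,480,400)),('side',(310,240,400,370)),('top',(360,140,450,225))):
    c=bot.get_calibration(nm);im=bot.grab_frame(nm)
    cv2.imwrite(f'pics/{nm}{n}.png',im)
    for k,v in (('O',O),('B',B)):
        r=cen(im,v,roi)
        if r is not None: print(nm,k,r[0].round(1),r[1],onz(c,*r[0],z).round(4))
E
python3 mb.py 18;python3 st.py .5844 -.1448 .1 1.402
```

```text
wrist O [315.4 293.6] 523 [ 0.5703 -0.2263  0.082 ]
wrist B [315.6 106.7] 958 [ 0.5976 -0.0675  0.082 ]
side B [350.2 261. ] 73 [ 0.5987 -0.0688  0.082 ]
top B [380. 177.] 49 [ 0.595  -0.0667  0.082 ]
t 20.925 p [ 0.585 -0.145  0.12 ] rot [-3.14  -0.     1.403] q [ 0.508  0.619 -0.533  1.708  0.379  0.921 -0.345] F [0.22  0.317 0.119] w 0.03387823236239906
shift units [ 0.004 -0.013  0.394] turn units 0.010210674117430145
```

View pics/wrist18.png

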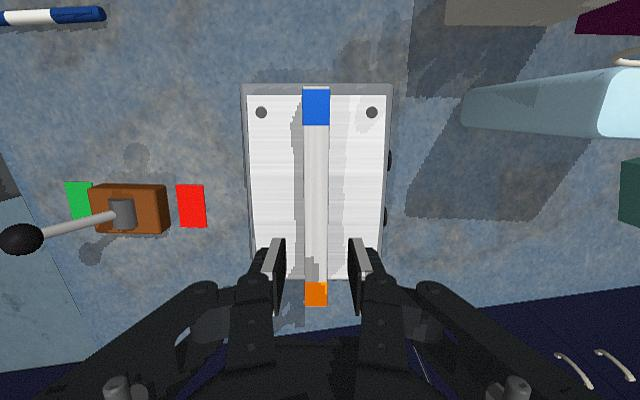

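View pics/side18.png

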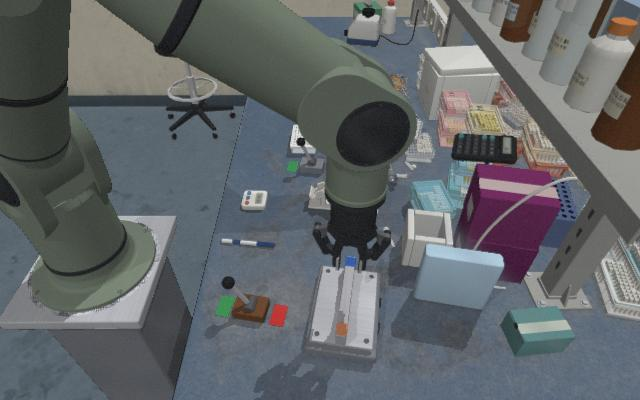

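```bash
python3 st.py .5703 -.226 .055 1.402
```

```text
t 20.925 p [ 0.585 -0.145  0.12 ] rot [-3.14  -0.     1.403] q [ 0.508  0.619 -0.533  1.708  0.379  0.921 -0.345] F [0.22  0.317 0.119] w 0.03387823236239906
shift units [-1.644 -0.019  1.293] turn units 0.010210674117430145
```

servo_tool(targets=[[[-0.3, 0, 0], 0], [[-0.6, 0, 0], 0], [[-0.5, 0, 0], 0], [[-0.25, 0, 0.2], 0], [[0, 0, 0.4], 0], [[0, 0, 0.4], 0], [[0, 0, 0.2], 0], [[0, 0, 0], 0]], gripper=-1)

```text
clock: 21.92
position: [0.5716, -0.2257, 0.0597]
tool_rot: [-3.14, -0.001, 1.404]
force: [0.3, -0.4, 0.4]
grip_width: 0.0001
```

```bash
python3 mb.py 19;python3 st.py .5703 -.226 .042 1.402
python3 -c "
import cv2;w=cv2.imread('pics/side19.png');cv2.imwrite('pics/s19c.png',cv2.resize(w[230:370,290:400],None,fx=4,fy=4,interpolation=cv2.INTER_CUBIC))"
```

```text
wrist O [315.9 230.6] 571 [ 0.5715 -0.2196  0.082 ]
side O [344.2 331.2] 24 [ 0.5763 -0.2325  0.082 ]
top O [432.4 188.4] 16 [ 0.5661 -0.2186  0.082 ]
top B [379.9 177.1] 50 [ 0.5948 -0.0665  0.082 ]
t 22.075 p [ 0.572 -0.226  0.061] rot [3.141 0.    1.403] q [ 0.61   0.709 -0.492  1.713  0.43   0.829 -0.245] F [-0.111  0.358  0.266] w -9.605067202391615e-05
shift units [ 0.001 -0.04   0.384] turn units 0.012483155727408041
```

View pics/s19c.png

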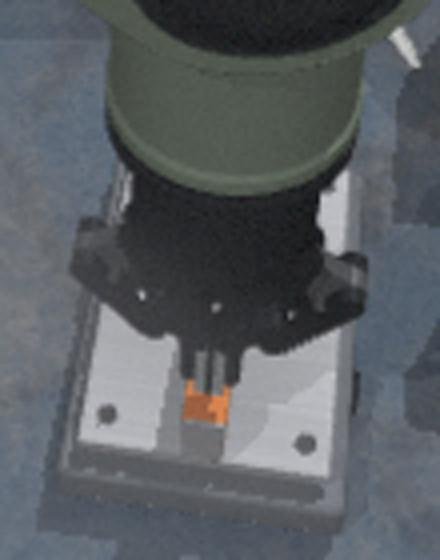

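View pics/wrist19.png

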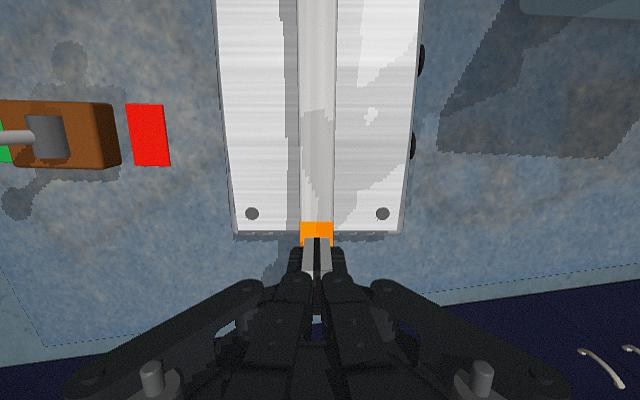

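servo_tool(targets=[[[0, -0.03, 0.1], 0], [[0, 0, 0.1], 0], [[0, 0, 0.05], 0], [[0, 0, 0], 0]])

```text
clock: 22.58
position: [0.5702, -0.2262, 0.0479]
tool_rot: [-3.141, -0.0, 1.403]
force: [-0.5, 0.2, 0.1]
grip_width: -0.0
```

servo_tool(targets=[[[0, 0, 0.05], 0], [[0, 0, 0.05], 0], [[0, 0, 0], 0]])

```text
clock: 22.95
position: [0.5702, -0.2263, 0.043]
tool_rot: [-3.141, -0.0, 1.403]
force: [0.9, 0.0, 0.6]
grip_width: 0.0002
```

servo_tool(targets=[[[0, 0, 0.05], 0], [[0, 0, 0], 0]])

```text
clock: 23.2
position: [0.5702, -0.2263, 0.0405]
tool_rot: [-3.141, 0.0, 1.403]
force: [-0.1, -0.8, 0.5]
grip_width: 0.0
```

servo_tool(targets=[[[0, 0, 0.05], 0], [[0, 0, 0], 0]])

```text
clock: 23.45
position: [0.5704, -0.2265, 0.0382]
tool_rot: [3.141, 0.0, 1.403]
force: [0.0, -2.0, 2.7]
grip_width: 0.0001
```

servo_tool(targets=[[[0, 0, 0.05], 0], [[0, 0, 0.03], 0], [[0, 0, 0], 0]])

```text
clock: 23.82
position: [0.5717, -0.227, 0.0375]
tool_rot: [3.138, 0.002, 1.402]
force: [-15.3, 1.1, 56.1]
grip_width: 0.0
```

servo_tool(targets=[[[0, 0, 0.03], 0], [[0, 0, 0], 0]])

```text
clock: 24.08
position: [0.5723, -0.2272, 0.0373]
tool_rot: [3.137, 0.002, 1.402]
force: [-20.2, 1.0, 76.9]
grip_width: 0.0002
```

servo_tool(targets=[[[0, 0, 0.03], 0], [[0, 0, 0], 0]])

```text
clock: 24.32
position: [0.5731, -0.2275, 0.0373]
tool_rot: [3.135, 0.003, 1.402]
force: [-24.7, 2.4, 96.9]
grip_width: 0.0002
```

servo_tool(targets=[[[0, 0, -0.1], 0], [[0, 0, 0], 0]])

```text
clock: 24.58
position: [0.5713, -0.2267, 0.0377]
tool_rot: [3.139, 0.001, 1.403]
force: [-4.3, -1.1, 25.7]
grip_width: -0.0002
```

```bash
python3 mb.py 20 
python3 -c "
import cv2;w=cv2.imread('pics/side20.png');cv2.imwrite('pics/s20c.png',cv2.resize(w[230:370,290:400],None,fx=4,fy=4,interpolation=cv2.INTER_CUBIC))"
```

```text
wrist O [332.4 241.2] 65 [ 0.5804 -0.2187  0.082 ]
side O [340.9 336.6] 25 [ 0.5697 -0.2433  0.082 ]
top O [431.3 190.3] 3 [ 0.5604 -0.2155  0.082 ]
top B [382.1 177.1] 52 [ 0.5948 -0.0726  0.082 ]
```

View pics/wrist20.png

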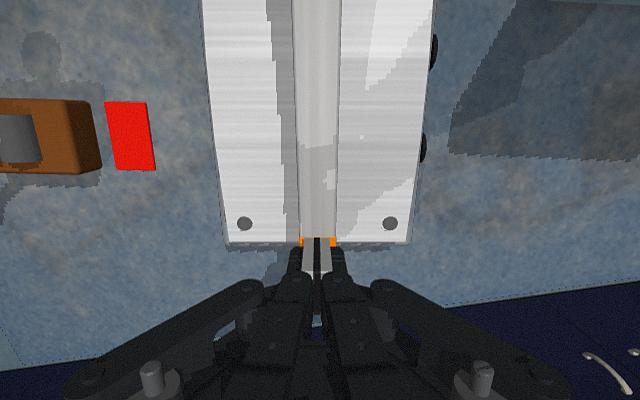

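View pics/s20c.png

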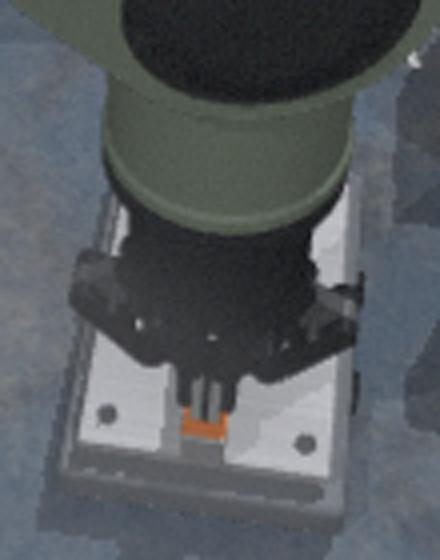

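servo_tool(targets=[[[0, 0, -0.05], 0], [[0, 0, -0.05], 0], [[0, 0, -0.1], 0], [[0, 0, -0.2], 0], [[0, 0, -0.3], 0], [[0, 0, -0.3], 0], [[0, 0, 0], 0]])

```text
clock: 25.6
position: [0.5711, -0.2266, 0.0878]
tool_rot: [3.139, 0.0, 1.403]
force: [-0.4, -0.1, -0.4]
grip_width: -0.0001
```

```bash
python3 mb.py 21; python3 st.py .5976 -.0675 .09 1.402
```

```text
wrist O [316.8 221.1] 828 [ 0.5707 -0.2255  0.082 ]
side O [341.5 328.5] 108 [ 0.5715 -0.2269  0.082 ]
top O [434.6 189.5] 17 [ 0.563  -0.2249  0.082 ]
top B [380.1 176.8] 50 [ 0.5954 -0.0669  0.082 ]
t 25.75 p [ 0.57  -0.226  0.086] rot [-3.141  0.     1.403] q [ 0.622  0.675 -0.508  1.703  0.408  0.871 -0.228] F [ 0.126  0.941 -0.683] w -0.0003431444869318925
shift units [ 3.223  0.012 -0.083] turn units 0.00826580262965933
```

View pics/side21.png

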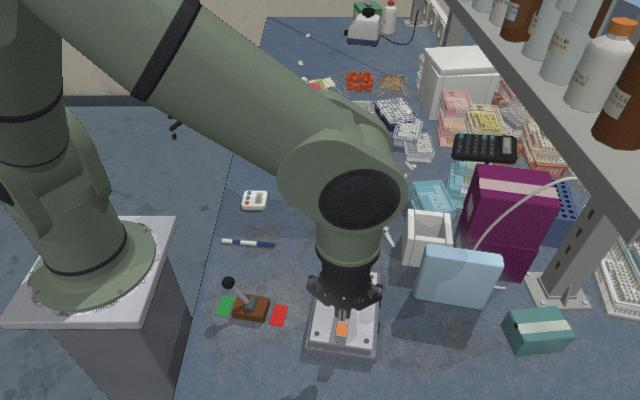

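The bar rocked fully over at the orange end and came back level in the same place. Next, the blue end.

servo_tool(targets=[[[0.3, 0, 0], 0], [[0.6, 0, 0], 0], [[0.8, 0, 0], 0], [[0.8, 0, 0], 0], [[0.5, 0, 0], 0], [[0.2, 0, 0.2], 0], [[0, 0, 0.3], 0], [[0, 0, 0], 0]])

```text
clock: 26.75
position: [0.5958, -0.0697, 0.0593]
tool_rot: [-3.139, 0.001, 1.402]
force: [-0.4, 0.9, -0.0]
grip_width: -0.0001
```

```bash
python3 st.py .5976 -.0675 .046 1.402;python3 mb.py 22
```

```text
t 26.75 p [ 0.596 -0.07   0.059] rot [-3.139  0.001  1.402] q [ 0.354  0.693 -0.494  1.753  0.433  0.809 -0.518] F [-0.374  0.867 -0.009] w -0.00013399161646780814
shift units [0.05  0.029 0.265] turn units -0.0040128090915208855
wrist B [321.7 229. ] 687 [ 0.5994 -0.063   0.082 ]
side O [341.5 328.6] 106 [ 0.5716 -0.2271  0.082 ]
side B [350.5 262.4] 49 [ 0.599  -0.0726  0.082 ]
top B [376. 179.] 1 [ 0.5888 -0.0552  0.082 ]
```

View pics/wrist22.png

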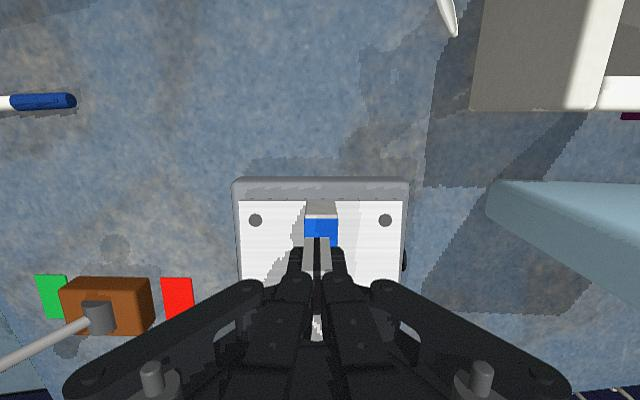

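servo_tool(targets=[[[0.04, 0.03, 0.1], 0], [[0, 0, 0.1], 0], [[0, 0, 0.06], 0], [[0, 0, 0.05], 0], [[0, 0, 0.05], 0], [[0, 0, 0], 0]])

```text
clock: 27.65
position: [0.5988, -0.0668, 0.0431]
tool_rot: [-3.141, -0.0, 1.403]
force: [-0.5, 0.0, 0.9]
grip_width: 0.0001
```

servo_tool(targets=[[[0, 0, 0.05], 0], [[0, 0, 0.02], 0], [[0, 0, 0], 0]])

```text
clock: 28.02
position: [0.5989, -0.0667, 0.0396]
tool_rot: [3.142, -0.0, 1.403]
force: [1.3, 0.9, 0.7]
grip_width: 0.0002
```

servo_tool(targets=[[[0, 0, 0.03], 0], [[0, 0, 0], 0]])

```text
clock: 28.28
position: [0.599, -0.0667, 0.0382]
tool_rot: [3.141, -0.0, 1.403]
force: [0.7, 1.2, 2.4]
grip_width: 0.0
```

servo_tool(targets=[[[0, 0, 0.03], 0], [[0, 0, 0], 0]])

```text
clock: 28.52
position: [0.5994, -0.0667, 0.0377]
tool_rot: [3.14, 0.0, 1.403]
force: [-5.2, 1.6, 20.3]
grip_width: 0.0004
```

```bash
python3 mb.py 23
```

```text
wrist B [315.8 234.1] 444 [ 0.6005 -0.0532  0.082 ]
side O [342.2 322.6] 96 [ 0.5736 -0.2149  0.082 ]
side B [346. 264.] 1 [ 0.5891 -0.0768  0.082 ]
```

servo_tool(targets=[[[0, 0, 0], 0], [[0, 0, -0.05], 0], [[0, 0, -0.05], 0], [[0, 0, -0.1], 0], [[0, 0, -0.2], 0], [[0, 0, -0.4], 0], [[0, 0, -0.6], 0], [[0, 0, -0.6], 0], [[0, 0, -0.4], 0], [[0, 0, 0], 0]])

```text
clock: 29.92
position: [0.5998, -0.0668, 0.1592]
tool_rot: [3.138, -0.0, 1.403]
force: [-0.9, -0.1, -0.2]
grip_width: 0.0
```

```bash
python3 mb.py 24; python3 st.py .445 .366 .16 -.135
```

```text
wrist O [171.4 260.2] 696 [ 0.4418 -0.1106  0.082 ]
wrist B [315. 196.] 524 [ 0.5977 -0.068   0.082 ]
side O [341.3 329.7] 78 [ 0.5712 -0.2294  0.082 ]
side B [350.5 261.1] 75 [ 0.5991 -0.0691  0.082 ]
top B [378.9 176.5] 35 [ 0.5963 -0.0635  0.082 ]
t 30.075 p [ 0.599 -0.067  0.157] rot [-3.141  0.     1.403] q [ 0.389  0.575 -0.551  1.679  0.348  0.988 -0.452] F [0.16  0.161 0.181] w 0.0001878894620131666
shift units [ 8.022 -4.476 -0.069] turn units 17.62083801286027
```

```bash
python3 st.py .4355 .368 .14 1.43
```

```text
t 30.075 p [ 0.599 -0.067  0.157] rot [-3.141  0.     1.403] q [ 0.389  0.575 -0.551  1.679  0.348  0.988 -0.452] F [0.16  0.161 0.181] w 0.0001878894620131666
shift units [ 8.03  -4.67   0.331] turn units -0.3127409747344926
```

servo_tool(targets=[[[0.3, -0.2, 0], -0.3], [[0.6, -0.3, 0], 0], [[0.8, -0.5, 0], 0], [[0.8, -0.5, 0], 0], [[0.8, -0.5, 0], 0], [[0.8, -0.5, 0], 0], [[0.8, -0.5, 0], 0], [[0.8, -0.5, 0], 0], [[0.8, -0.5, 0], 0], [[0.8, -0.4, 0], 0], [[0.5, -0.2, 0], 0], [[0.2, 0, 0], 0]])

```text
clock: 31.58
position: [0.4262, 0.3638, 0.1563]
tool_rot: [-3.141, -0.0, 1.433]
force: [-0.0, -1.0, 0.3]
grip_width: -0.0003
```

servo_tool(targets=[[[0, 0, 0], 0]])

```text
clock: 31.7
position: [0.4278, 0.3619, 0.1563]
tool_rot: [-3.141, 0.0, 1.43]
force: [-0.3, -0.1, -0.1]
grip_width: 0.0001
```

```bash
python3 st.py .4355 .368 .047 1.43
python3 - <<'E'
from h import *
for n in ('wrist','side'):
    cv2.imwrite(f'pics/{n}30.png',bot.grab_frame(n))
c=bot.get_calibration('wrist');print(proj(c,[.4785,.362,.093]),proj(c,[.4814,.3612,.0948]))
E
```

```text
t 31.7 p [0.428 0.362 0.156] rot [-3.141  0.     1.43 ] q [-0.355  0.527 -0.63   1.787  0.373  0.95  -1.283] F [-0.333 -0.129 -0.14 ] w 6.0358582223147556e-05
shift units [0.144 0.136 2.185] turn units -0.0003195748005839586
[372.56286508 189.76445255] [376.27683808 190.70864363]
```

View pics/wrist30.png

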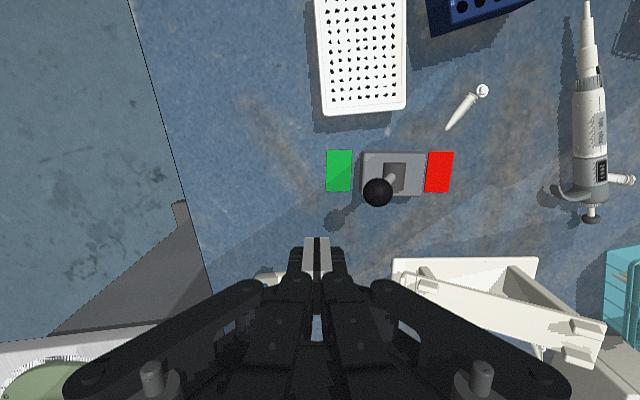

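View pics/side30.png

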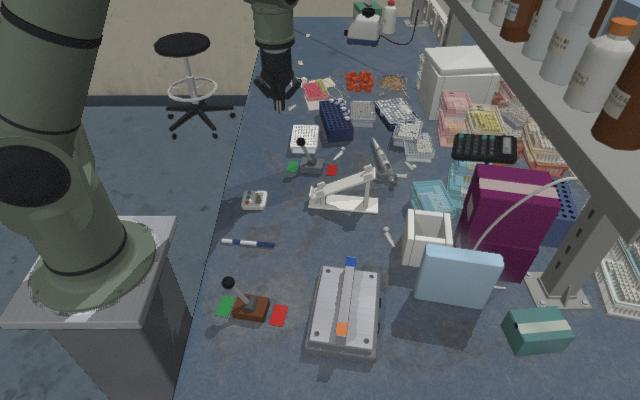

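servo_tool(targets=[[[0.12, 0, 0.3], 0], [[0, 0, 0.5], 0], [[0, 0, 0.6], 0], [[0, 0, 0.5], 0], [[0, 0, 0.28], 0], [[0, 0.2, 0], 0], [[0, 0.2, 0], 0], [[0, 0, 0], 0]])

```text
clock: 32.8
position: [0.4503, 0.3648, 0.0483]
tool_rot: [3.14, -0.001, 1.427]
force: [-0.9, 0.5, -0.3]
grip_width: -0.0002
```

```bash
python3 st.py .534 .353 .047 1.43
python3 - <<'E'
from h import *
s=bot.grab_frame('side');cv2.imwrite('pics/s31.png',cv2.resize(s[80:200,240:400],None,fx=4,fy=4,interpolation=cv2.INTER_CUBIC))
cv2.imwrite('pics/w31.png',bot.grab_frame('wrist'))
E
```

```text
t 32.8 p [0.45  0.365 0.048] rot [ 3.14  -0.001  1.427] q [-0.403  0.693 -0.547  1.815  0.497  0.772 -1.355] F [-0.911  0.517 -0.279] w -0.00020737104975394728
shift units [0.005 1.691 0.028] turn units -0.031019904589665505
```

View pics/s31.png

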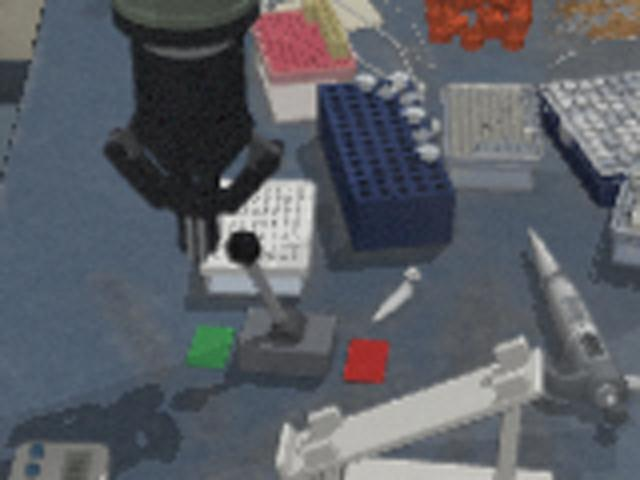

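View pics/w31.png

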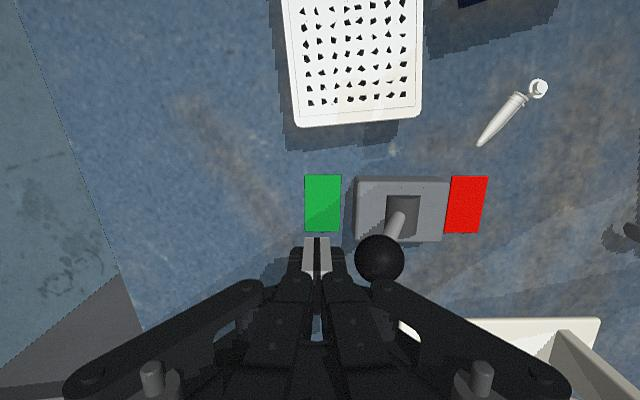

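servo_tool(targets=[[[0, 0.15, 0], 0], [[0, 0.2, 0], 0], [[0, 0.2, 0], 0], [[0, 0.2, 0], 0], [[0, 0.2, 0], 0], [[0, 0.2, 0], 0], [[0, 0.2, 0], 0], [[0, 0, 0], 0]])

```text
clock: 33.9
position: [0.5164, 0.3551, 0.0475]
tool_rot: [3.141, -0.0, 1.428]
force: [-0.0, -0.0, -0.2]
grip_width: 0.0002
```

```bash
python3 st.py .534 .353 .047 1.43
python3 - <<'E'
from h import *
s=bot.grab_frame('side');cv2.imwrite('pics/s32.png',cv2.resize(s[80:200,240:400],None,fx=4,fy=4,interpolation=cv2.INTER_CUBIC))
E
```

```text
t 33.9 p [0.516 0.355 0.047] rot [ 3.141 -0.     1.428] q [-0.34   0.754 -0.543  1.684  0.494  0.843 -1.242] F [-0.005 -0.009 -0.15 ] w 0.00020131400045929793
shift units [0.008 0.354 0.01 ] turn units -0.022981221577738457
```

View pics/s32.png

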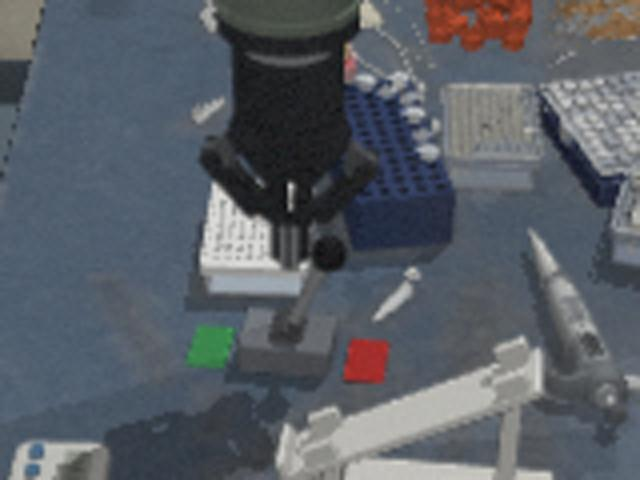

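servo_tool(targets=[[[0, 0.12, 0], 0], [[0, 0.12, 0], 0], [[0, 0, 0], 0]])

```text
clock: 34.33
position: [0.5268, 0.3541, 0.0475]
tool_rot: [-3.14, 0.0, 1.429]
force: [-5.4, -0.7, 1.9]
grip_width: -0.0001
```

servo_tool(targets=[[[0, 0.06, 0], 0], [[0, 0, 0], 0]])

```text
clock: 34.58
position: [0.5274, 0.354, 0.0473]
tool_rot: [-3.137, 0.001, 1.431]
force: [-19.9, -0.9, 6.9]
grip_width: 0.0001
```

At the stop (20 N, no further travel). I'll back off, lift clear and check.

servo_tool(targets=[[[0, -0.3, 0], 0], [[0, -0.6, 0], 0], [[0, -0.6, 0], 0], [[0, 0, -0.5], 0], [[0, 0, -0.8], 0], [[0, 0, -0.8], 0], [[0, 0, -0.5], 0], [[0, 0, 0], 0]])

```text
clock: 35.58
position: [0.457, 0.3645, 0.1795]
tool_rot: [3.139, -0.002, 1.429]
force: [0.6, 0.4, -0.2]
grip_width: -0.0003
```

```bash
python3 mb.py 40
python3 - <<'E'
from h import *
t=cv2.imread('pics/top40.png');s=cv2.imread('pics/side40.png');s0=cv2.imread('pics/side0.png')
cs=bot.get_calibration('side')
def ball(im,x0,y0,x1,y1):
    m=cv2.inRange(cv2.cvtColor(im[y0:y1,x0:x1],cv2.COLOR_BGR2HSV),(0,0,0),(180,255,60))
    k,l,st,ce=cv2.connectedComponentsWithStats(m);i=1+np.argmax(st[1:,4]);return ce[i]+[x0,y0],st[i,4]
b=ball(s,312,130,335,155);print('ball',b,onz(cs,*b[0],.093),'expect (.5585,.350)')
d=cv2.absdiff(s,s0).max(2)
for n,(x0,y0,x1,y1) in {'timer':(238,185,272,215),'marker':(215,233,280,252),'pip':(365,135,400,190)}.items(): print(n,np.mean(d[y0:y1,x0:x1]>40))
E
python3 st.py .5 0 .1 1.4
```

```text
wrist B [422.7  26.2] 147 [0.5687 0.4965 0.082 ]
side O [340.6 330.4] 56 [ 0.5698 -0.2308  0.082 ]
side B [350.5 261.1] 75 [ 0.5991 -0.0691  0.082 ]
top O [434.  191.2] 5 [ 0.5581 -0.2232  0.082 ]
top B [380.1 176.8] 51 [ 0.5956 -0.0671  0.082 ]
ball (array([325.82882883, 140.10810811]), np.int32(111)) [0.55679059 0.37008621 0.093     ] expect (.5585,.350)
timer 0.27156862745098037
marker 0.004858299595141701
pip 0.0638961038961039
t 35.725 p [0.456 0.364 0.177] rot [-3.141  0.001  1.429] q [-0.332  0.538 -0.635  1.707  0.365  1.018 -1.236] F [-0.771  0.184  0.216] w -5.7544077919326966e-05
shift units [-7.073  1.899  1.543] turn units 0.332243902253695
```

View pics/side40.png

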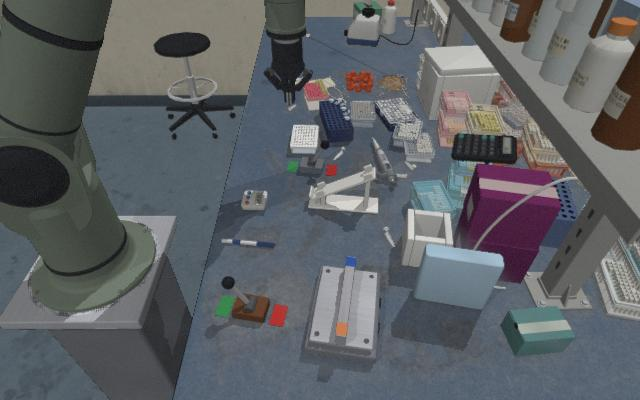

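View pics/top40.png

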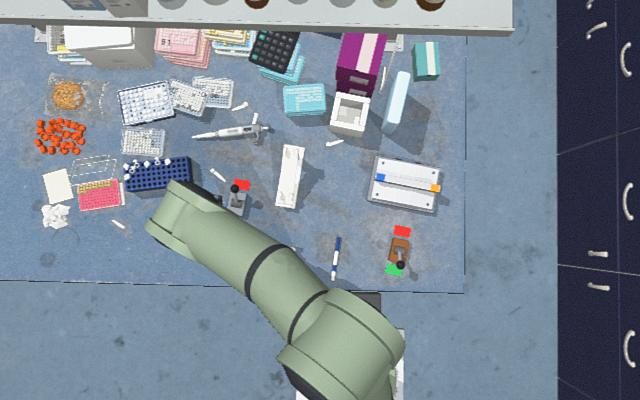

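Run:
```python
from h import *
c=bot.get_calibration('top');cs=bot.get_calibration('side')
print(tri(c,(235.2,188),cs,(325,144.5)))
bot.job_done()
print(bot.observe()['clock'])
```

```text
(array([0.55224115, 0.34957413, 0.09163248]), np.float64(0.003392214749396231))
the job is handed in; nothing more can be done
the job is handed in; nothing more can be done
```

The job is handed in at about 36 s of the 61 s allowed. I took the straightedge out of the rest, set it on the hump, pressed orange then blue, and pushed the grey toggle fully to red.

**Final checks**
- **Straightedge:** it lies level, its middle 2 to 5 mm from the face centre along its length.
- **Rocking:** both ends bottomed firmly at the same tool height and the bar came back level each time.
- **Lever:** the last push met 20 N with no further travel. The ball measured (0.552, 0.350, 0.092), against an expected (0.558, 0.350).
- **Bystanders:** marker and pipette look unmoved. The side image changed at the timer, which I put down to the arm's shadow because the timer itself looks to be in the same place.

**What went wrong or disagreed**
- **Finger position:** the fingertips are about 38 mm short of the reported TCP. The first grasp closed on air above the bar, with no contact. I measured the offset by camera and the second grasp held.
- **Tool tilt:** the moves cannot tilt the tool, so I gripped the bar vertically. I levelled it by pivoting it in the jaws against the block, which took up to about 34 N at the wrist, and let go once the bar was level.
- **Orange press:** I sent several steps at once, and the wrist force reached about 97 N, well above the 1 to 2 N needed but under the 120 N limit. The blue press peaked at about 20 N.

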